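# Slide a batch of vials into the dry-plate warmer and close its cover

### The job

Take the blue-handled vial pusher from the bench and use it to slide all five vials off the loading shelf into the hot bay of the warmer, standing and fully inside, without touching the vials with the gripper or the arm. Stand the pusher back on the bench, then lower the warmer's clear cover gently until it is fully shut; do not let it drop. Leave the other things on the bench where they are.

Things in the scene. Friction and masses are not known exactly. Their poses are not given: they have to be found in the camera images.
- warmer: Dry-plate warmer, white bench unit 236 (its x) by 400 mm (its y), fixed. Origin on the bench under the middle of the bay mouth; y points from loading shelf into bay, z up. One flat level aluminium deck, 45 mm above the bench, runs through both. Shelf: y -200 to 0, outer end open, side rims 14 mm high and 202 mm apart.
- bay_mouth (a point): Middle of the bay mouth on the deck surface, 45 mm above the bench; axes as the warmer's. The bay (dark hot floor, no sill) is y 0 to 162 mm, its side walls 202 mm apart and 65 mm above the deck. A vial is inside when its whole body is past this line (y > 0).
- cover (a joint): Cover angle: 0 shut, resting on the bay walls; 1.72 rad open, leaning on its stop just past upright, where it stays (starts at 1.62 to 1.72). Once below upright it falls by its weight (0.42 kg, 3 N at the bar, slightly damped). Shut, its 54 mm deep down-turned clear front hangs just outside the mouth, 11 mm above the deck: nothing may stand in the mouth.
- cover_hinge (a point): Middle of the cover's hinge axis, 178 mm past the mouth along the warmer's y, 110 mm above the bench. The axis runs along the warmer's x; opening turns the front edge up and back. Axes: the cover's own, equal to the warmer's when shut.
- cover_handle (a point): Middle of the cover's blue grip bar, 12 mm round, 114 mm free length along warmer x, its axis 40 mm off the cover's outer face. In cover_hinge axes at y -168, z +47 mm. Shut: 10 mm past the mouth, 157 mm above the bench. Open: behind the upright cover, 27 cm up; pinch it from above across the bar, one finger in the 34 mm gap; the cover's edge rises 30 mm above it.
- pusher: Loose vial pusher, 0.16 kg: aluminium angle 166 mm long (x), base flange y -28 to +28 mm, 4 mm thick, straight upright working face 28 mm high at y = +28 mm. Blue upright grip at its centre, 50 (x) by 16 mm (y), top at 84 mm. Origin: centre of the underside. Starts standing on the bench, its +y within 0.55 rad of the warmer's +y.
- vial1: Loose amber vial with red cap, 24 mm diameter, 50 mm high, about 26 g, standing on the loading shelf. Origin: centre of the underside, z up along the vial.
- vial2: Loose amber vial with red cap, 24 mm diameter, 50 mm high, about 26 g, standing on the loading shelf. Origin: centre of the underside, z up along the vial.
- vial3: Loose amber vial with red cap, 24 mm diameter, 50 mm high, about 26 g, standing on the loading shelf. Origin: centre of the underside, z up along the vial.
- vial4: Loose amber vial with red cap, 24 mm diameter, 50 mm high, about 26 g, standing on the loading shelf. Origin: centre of the underside, z up along the vial.
- vial5: Loose amber vial with red cap, 24 mm diameter, 50 mm high, about 26 g, standing on the loading shelf. Origin: centre of the underside, z up along the vial.
- dropper_bottle: Loose bystander: amber dropper bottle, 32 mm diameter, 85 mm high, on the bench. Origin: centre of the underside.
- tube_rack: Loose bystander: wire rack with four capped tubes, 112 by 47 mm, 88 mm high, on the bench. Origin: centre of the underside.
- carton: Loose bystander: white and blue carton, 75 by 55 mm, 58 mm high, on the bench. Origin: centre of the underside.
Things that resemble listed ones, but are neither listed nor needed, are in the scene too. Leave any turquoise look-alike of the vial2 alone.

How it is judged:
By the outcome, as a careful person would: the job done as asked, in the order asked, and still so for the second after the job is handed in, with the robot touching nothing.
It also fails if it takes over 72 s, if anything falls off the work surface, if the arm or the gripper's body presses on something with over 40 N, if the wrist force passes 120 N, or if a joint passes its speed limit or range.

### The arm

A 7-joint arm with a two-finger parallel gripper is mounted at the origin on the work surface. World frame = base frame: x ahead of the robot, y to its left, z up, the work surface at z = 0. Lengths are in m, angles in rad, forces in N, time in s.
With the tool pointing down it reaches from about 0.4 to 0.875 m from the base axis. Payload 6.5 kg.
Tool frame: the origin (TCP) lies at the very end of the fingers, on their centre line; the grasp point (between the pads) lies 19 mm behind it; z points along the fingers, y is the direction in which the jaws open and shut (so a half turn about z gives the same grasp; the last joint's range is limited). The gripper opens to 85 mm and grips with 20 to 120 N. Pads are 22 mm wide; open, the fingers measure 114 mm over their backs; the gripper's body (76 mm by 85 mm) begins 54 mm behind the grasp point. The pads swing forward as they close: fully open they stand 13 mm farther back than shut.
Start: joints at [1.202, 0.536, -0.004, 1.538, 0.003, 1.067, -0.071], TCP at [0.194, -0.62, 0.231] pointing down, gripper open.
Joint ranges: [-2.7, 2.7], [-0.37, 2.16], [-1.27, 1.26], [0.24, 2.4], [-1.31, 4.45], [0.19, 1.91], [-2.76, 2.76]. Speed limits (rad/s): [2.39, 2.39, 3.14, 3.14, 3.14, 3.14, 3.14].

### API

Orientations are given as a unit quaternion [x, y, z, w].
In Python, from workcell import get_state, camera, camera_params, job_done, boxes_of, trace gives the robot as it stands. The module is installed in compiled form; this text tells all that it offers.
- The arm moves only by the shell command python3 -m crank 'ROWS' [FORCE]. ROWS is JSON, a list that holds one entry, the list of rows, each a list of 5 numbers: the finger opening in m, from 0 to 0.0854, then the shift along the tool's x, y, z in m, then the turn about the tool's z in rad. A call has 1 to 20 rows; each row is the pose to reach, as a shift and turn from the pose commanded when the call began, along the tool's axes at that moment; what a row does not reach only later rows make up. A row lasts 1/10 s, in which the tool goes at most 50 mm and 8.59 degrees, less where a joint would pass 70% of its speed; a pose out of reach is approached as far as the arm can. A call with a gripper value outside its range is refused whole. The fingers move at their own pace and stop on an object; FORCE is the grip in N (left out, the last holds). Time passes only in rows, so rows that repeat a pose let the fingers close. It gives the time, the measured TCP pose, the force and the opening at its end, in the units of the state.
- get_state(): the state, without advancing time (a new reading comes with each control period).
- camera(name): name is "scene" or "top"; returns the picture (400x640x3 uint8, red, green, blue); there is no depth.
- camera_params(name): a dict with "intrinsics" (3x3 intrinsics, pixels), "position" and "attitude" of the camera in the world. Camera axes: x right, y down, z forward; pixel columns grow to the right and rows downward; lengths in m; the calibration is good to about 2 mm. A picture is of the moment at which its call begins. camera_params takes no time and is no camera call.
- job_done(): hands the job in, once; it reports no verdict.
Trained networks look in the newest picture that a camera, given by its name, has taken for a name from the list of things; names that differ only in an ending like _2 or _b are one class to them, and where a whole thing is asked for, a point or a joint stands for the part that bears it (a point fixed in the world has none). Each returns a list of dicts, best first, with "p" (0 to 1); they miss things now and then, are a little off and sometimes report something else, mostly with a low value. They report only what shows in the picture. A call takes as long as a camera call. They do not tell look-alikes from the thing itself.
- boxes_of(camera, thing): "box" ([centre column, centre row, width, height] in pixels, round what is visible of it).
- trace(camera, thing): "mask" (400x640 bool, what is visible of it) and "box" ([centre column, centre row, width, height] in pixels, round what is visible of it).
The state is a dict: "time_s": time; "joint_positions": joint angles; "joint_velocities": joint speeds; "effort": joint torques, N m; "eef_pos": TCP position; "tcp_rot": TCP orientation; "contact_force": force on the tool from outside, world axes, zero at the start; "moment": the same for the moment, N m; "opening": opening from 0.0 (shut) to 1.0 (fully open).
Only numpy, scipy, OpenCV 4.12 (cv2) and the standard library are available. Lean on these libraries where they do the work, as an engineer would, in place of code of your own. Each camera call takes 0.05 s, during which the arm holds its last target.

## Working session

There is one attempt and no reset: what is moved stays moved. The work goes in short steps, Python scripts to look and compute and a shell command to move; the robot and the scene stay as the last step left them, time stands still between calls to the robot, and variables do not carry over. Pictures are saved under pics/ and viewed, and the job is handed in when it is done.

```bash
mkdir -p pics; ls; python3 - <<'E'
from workcell import *
import cv2
s=get_state()
for k,v in s.items(): print(k,v)
for n in("scene","top"):
    p=camera_params(n); print(n,p)
    im=camera(n); cv2.imwrite(f"pics/{n}0.png",im[:,:,::-1])
print(get_state()["time_s"])
E
```

```text
pics
time_s 0.0
joint_positions [ 1.20183312  0.53720662 -0.00444115  1.53890692  0.00262566  1.06729982
 -0.07119368]
joint_velocities [-6.88943347e-04 -2.95973486e-03 -2.11102678e-04 -5.75688373e-05
  6.30343507e-05 -3.34260164e-04  1.56825380e-03]
effort [ 7.41132899e-04 -5.83403385e+01  1.04916919e+00 -2.59100461e+01
  1.21659064e-02  9.61760350e-03 -1.39405756e-05]
eef_pos [ 0.19358267 -0.6198169   0.23037369]
tcp_rot [ 9.88556256e-01  1.50849940e-01 -2.12459431e-04 -8.82339940e-04]
contact_force [ 0.19626867  0.15038802 -0.50706336]
moment [-0.04539447  0.0986898   0.02675328]
opening 0.9962929281752497
scene {'intrinsics': array([[451.66947916,   0.        , 320.07843225],
       [  0.        , 451.66947916, 194.77817892],
       [  0.        ,   0.        ,   1.        ]]), 'position': array([1.13976302, 0.49654683, 0.6760683 ]), 'attitude': array([ 0.31606277,  0.82234848, -0.44370926, -0.16422361])}
top {'intrinsics': array([[396.09210024,   0.        , 315.39419128],
       [  0.        , 396.09210024, 203.06350373],
       [  0.        ,   0.        ,   1.        ]]), 'position': array([ 0.39897869, -0.11723157,  0.96815402]), 'attitude': array([-0.65654156,  0.74552526, -0.0860438 ,  0.07577417])}
0.1
```

View pics/scene0.png

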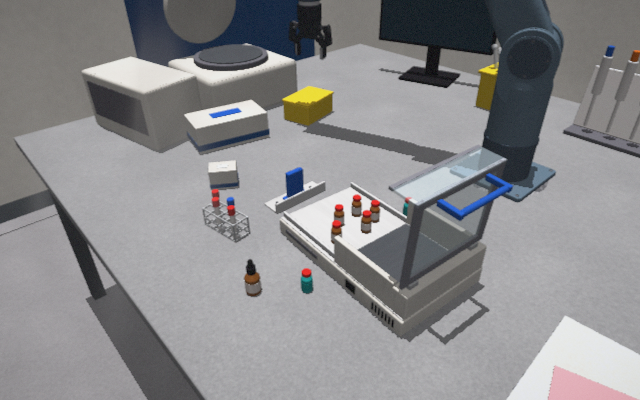

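View pics/top0.png

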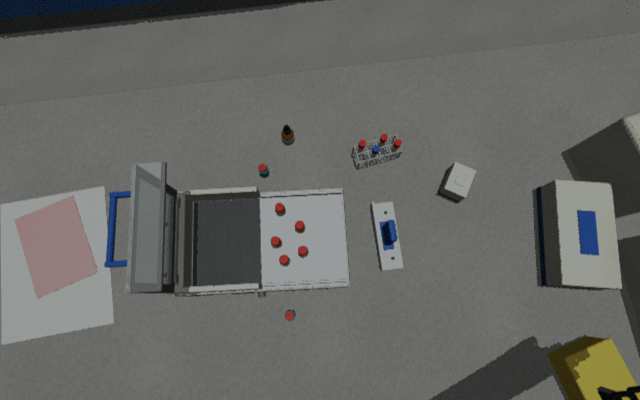

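```bash
cat > lib.py <<'E'
import numpy as np, cv2
from scipy.spatial.transform import Rotation as R
from workcell import *
P={n:camera_params(n) for n in("scene","top")}
def proj(n,X):
    p=P[n];X=np.atleast_2d(X);c=R.from_quat(p["attitude"]).inv().apply(X-p["position"])
    u=c@p["intrinsics"].T;return u[:,:2]/u[:,2:]
def ray(n,uv):
    p=P[n];d=np.linalg.inv(p["intrinsics"])@np.array([uv[0],uv[1],1.]);return p["position"],R.from_quat(p["attitude"]).apply(d)
def onz(n,uv,z):
    o,d=ray(n,uv);return o+d*(z-o[2])/d[2]
def tri(a,b):  # a: scene uv, b: top uv
    A=[];B=[]
    M=np.zeros((3,3));v=np.zeros(3)
    L=[]
    for n,uv in(("scene",a),("top",b)):
        o,d=ray(n,uv);d=d/np.linalg.norm(d);Q=np.eye(3)-np.outer(d,d);M+=Q;v+=Q@o;L.append((o,Q))
    X=np.linalg.solve(M,v);return X,[round(float(np.linalg.norm(Q@(X-o)))*1000,1) for o,Q in L]
E
python3 - <<'E'
from lib import *
np.set_printoptions(precision=3,suppress=True)
print(P["top"]["position"],R.from_quat(P["top"]["attitude"]).as_matrix())
for n in("scene","top"):
    camera(n)
    for t in("vial1","pusher","cover_handle","warmer","dropper_bottle","tube_rack","carton"):
        for b in boxes_of(n,t): print(n,t,round(b["p"],2),np.round(b["box"],1))
    for t in("pusher","warmer","cover"):
        r=trace(n,t)
        if r: np.save(f"pics/m_{n}_{t}.npy",r[0]["mask"])
im=cv2.imread("pics/top0.png");cv2.imwrite("pics/topz.png",cv2.resize(im[130:330,100:420],None,fx=2.5,fy=2.5,interpolation=cv2.INTER_CUBIC))
im=cv2.imread("pics/scene0.png");cv2.imwrite("pics/scenez.png",cv2.resize(im[140:340,250:520],None,fx=2.9,fy=2.9,interpolation=cv2.INTER_CUBIC))
print(get_state()["time_s"])
E
```

```text
[ 0.399 -0.117  0.968] [[-0.126 -0.966  0.226]
 [-0.992  0.123 -0.029]
 [-0.    -0.228 -0.974]]
scene vial1 0.75 [378.  210.1   9.7  22.8]
scene vial1 0.73 [337.3 232.6  14.4  20.1]
scene vial1 0.67 [306.8 280.6  11.3  27.9]
scene vial1 0.61 [405.2 207.7   2.   15.2]
scene vial1 0.53 [338.7 213.5  12.2  20.8]
scene vial1 0.47 [367.4 223.2  11.3  20.7]
scene vial1 0.46 [356.8 204.2   9.1  22.7]
scene pusher 0.81 [299.2 189.5  59.4  44.4]
scene pusher 0.36 [226.2 213.2  52.6  50.5]
scene pusher 0.28 [395.1 240.2 233.6 196. ]
scene cover_handle 0.55 [452.3 217.9 125.8 147.9]
scene cover_handle 0.34 [223.9 173.8  29.3  28.6]
scene warmer 0.71 [395.8 238.1 232.9 190.3]
scene dropper_bottle 0.77 [253.5 278.3  22.8  39.4]
scene tube_rack 0.85 [228.2 214.7  45.4  48.8]
scene carton 0.74 [224.2 176.   32.3  31.4]
scene carton 0.55 [338.3 214.4  13.2  21.6]
top vial1 0.69 [280.5 213.   10.3   9. ]
top vial1 0.56 [284.6 259.9  13.5  11.2]
top vial1 0.51 [277.9 244.3  12.9   8.6]
top vial1 0.46 [264.  170.6   9.7  12.1]
top vial1 0.39 [287.7 314.1  12.2   8.1]
top vial1 0.17 [144.1 229.6  77.2 135.4]
top pusher 0.91 [385.9 235.5  28.5  71. ]
top cover_handle 0.71 [143.1 231.1  71.7 127.2]
top cover_handle 0.7 [456.3 183.7  39.4  38.5]
top warmer 0.9 [225.9 228.1 249.2 133.8]
top dropper_bottle 0.63 [458.6 182.9  35.9  40.9]
top dropper_bottle 0.47 [290.  134.9  13.7  23.1]
top tube_rack 0.69 [377.9 151.2  53.4  33.8]
top tube_rack 0.15 [143.6 228.9  74.8 132.5]
top carton 0.74 [457.8 184.3  40.4  39.2]
top carton 0.21 [141.5 228.   74.  133. ]
1.2
```

View pics/topz.png

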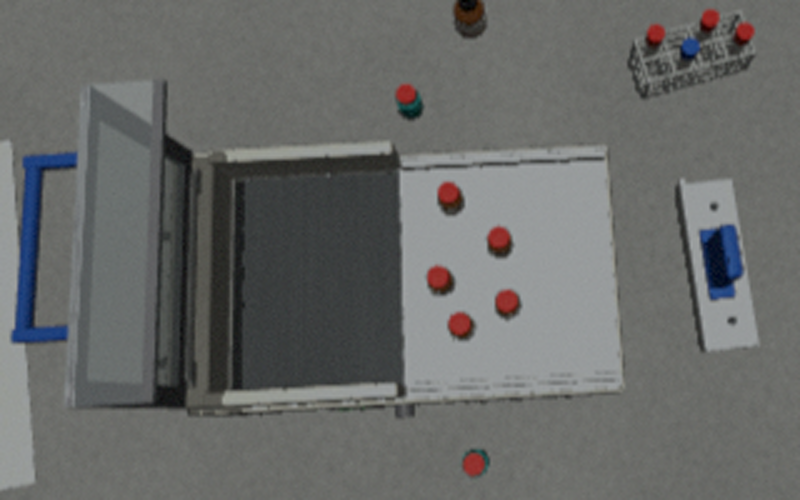

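View pics/scenez.png

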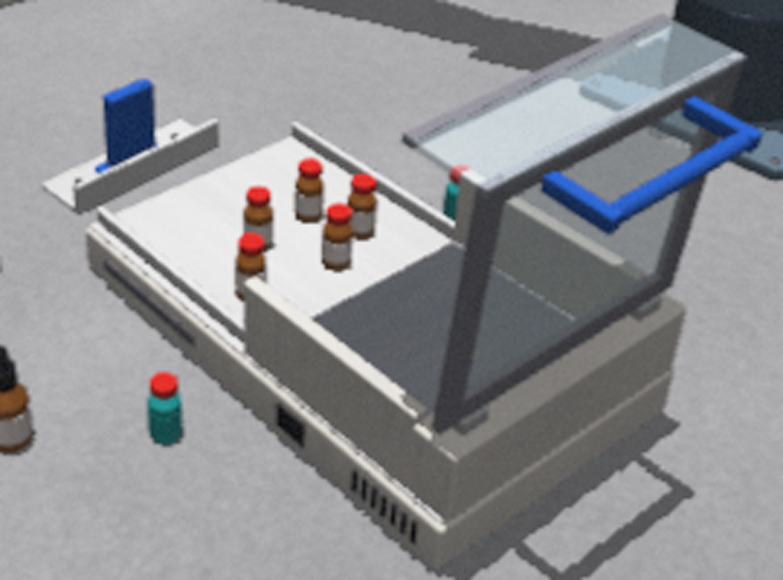

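```bash
cat > fit.py <<'E'
from lib import *
from scipy.optimize import least_squares
np.set_printoptions(precision=4,suppress=True)
T=lambda a:np.array(a,float)/2.5+[100,130]
S=lambda a:np.array(a,float)/2.9+[250,140]
def fit(obs,x0):
    def f(q,full=False):
        Rz=R.from_euler('z',q[2]);r=[]
        for n,uv,X in obs: r.append(proj(n,Rz.apply(X)+[q[0],q[1],0])[0]-uv)
        return np.array(r) if full else np.ravel(r)
    s=least_squares(f,x0,loss='soft_l1');print(s.x);print(f(s.x,True));return s.x
print("warmer")
# which side: +x of warmer when y=world +y -> world +x = image up
W=[("top",T((607,147)),(.118,-.2,.059)),("top",T((622,390)),(-.118,-.2,.059)),
("top",T((400,165)),(.101,0,.045)),("top",T((404,383)),(-.101,0,.045)),
("scene",S((92,227)),(.118,-.2,.059)),("scene",S((295,124)),(-.118,-.2,.059)),("scene",S((449,241)),(-.101,0,.045))]
fit(W,[.45,.1,0])
print("pusher")
Q=[("top",T((682,180)),(.083,.028,.028)),("top",T((704,351)),(-.083,.028,.028)),("top",T((758,345)),(-.083,-.028,.004)),("top",T((734,181)),(.083,-.028,.004)),
("scene",S((76,184)),(.083,.028,.028)),("scene",S((217,121)),(-.083,.028,.028)),("scene",S((43,185)),(.083,-.028,.004)),("scene",S((79,210)),(.083,.028,.0))]
fit(Q,[.45,-.2,0])
# red caps
for n in("scene","top"):
    im=cv2.imread(f"pics/{n}0.png").astype(int);m=((im[...,2]>130)&(im[...,1]<80)&(im[...,0]<80)).astype('uint8')
    k,_,st,c=cv2.connectedComponentsWithStats(m)
    for i in range(1,k):
        if st[i,4]>15:print(n,c[i],st[i,4],onz(n,c[i],.092 if n=='top' else .090))
# handle bar ends
for a,b in(((548,182),(30,335)),((755,140),(27,157))): print('bar?',tri(S(a),T(b)))
for a,b in(((612,215),(24,335)),((755,135),(32,158))): print('bar?',tri(S(a),T(b)))
E
python3 fit.py
```

```text
warmer
[ 0.5444 -0.0056 -0.0794]
[[-0.1026 -4.0212]
 [ 0.5175 -0.1917]
 [-0.3485  0.9748]
 [-0.5934 -0.5969]
 [-3.6429 -6.0832]
 [ 2.8186 -3.2076]
 [ 0.7804 -0.2107]]
pusher
[ 0.5188 -0.309  -0.0252]
[[-0.4961 -0.106 ]
 [ 0.1902  0.0375]
 [ 0.0215  0.6683]
 [-0.4424 -0.5019]
 [-0.1389  0.1664]
 [ 0.8924 -0.9101]
 [-0.5845 -1.7849]
 [-0.4718  0.1926]]
scene [214.4348 191.2174] 23 [ 0.731  -0.3501  0.09  ]
scene [356.4815 197.3704] 27 [ 0.5005 -0.1022  0.09  ]
scene [214.7692 198.8077] 26 [ 0.7473 -0.3211  0.09  ]
scene [374.8857 202.2   ] 35 [ 0.4837 -0.0598  0.09  ]
scene [230.5 207. ] 28 [ 0.7382 -0.2677  0.09  ]
scene [338.6562 206.8438] 32 [ 0.5575 -0.1025  0.09  ]
scene [366.8378 212.8108] 37 [ 0.5275 -0.0437  0.09  ]
scene [336.3659 222.9024] 41 [ 0.6025 -0.0624  0.09  ]
scene [306.     271.8776] 49 [0.7485 0.0092 0.09  ]
top [383.8182 136.303 ] 33 [ 0.7427 -0.3242  0.092 ]
top [397.8235 141.6471] 34 [ 0.7252 -0.3547  0.092 ]
top [362.2188 142.4062] 32 [ 0.734  -0.2711  0.092 ]
top [262.  166.5] 38 [ 0.7045 -0.0312  0.092 ]
top [278.75   206.2045] 44 [ 0.6056 -0.0598  0.092 ]
top [299.0435 224.0652] 46 [ 0.5589 -0.1006  0.092 ]
top [274.5532 239.9362] 47 [ 0.5303 -0.0424  0.092 ]
top [302.25  249.625] 48 [ 0.5011 -0.101   0.092 ]
top [283.36 258.72] 50 [ 0.4865 -0.0574  0.092 ]
top [288.913  315.3696] 46 [ 0.3657 -0.0561  0.092 ]
bar? (array([0.5327, 0.1924, 0.2498]), [53.9, 53.9])
bar? (array([0.5972, 0.2405, 0.3165]), [35.8, 35.8])
bar? (array([0.5255, 0.217 , 0.2322]), [39.0, 39.0])
bar? (array([0.5953, 0.2379, 0.3173]), [37.0, 37.0])
```

```bash
cat > fit2.py <<'E'
from lib import *
from scipy.optimize import least_squares
np.set_printoptions(precision=4,suppress=True)
T=lambda a:np.array(a,float)/2.5+[100,130]
S=lambda a:np.array(a,float)/2.9+[250,140]
for a,b in(((612,217),(30,158)),((757,138),(22,335))): print('bar',tri(S(a),T(b)))
# params x,y,yaw,rimhalf,rimEndY, theta
def model(q):
    x,y,w,h,e,th=q
    c,s=np.cos(th),np.sin(th)
    def bar(xx):
        yy,zz=-.168,.047 
        # opening: front edge (-y) goes up
        return (xx,.178+c*yy+s*zz,.110-s*yy+c*zz)
    Rz=R.from_euler('z',w)
    return lambda X:Rz.apply(X)+[x,y,0],bar,h,e
def f(q,full=False):
    g,bar,h,e=model(q);r=[]
    obs=[("top",T((607,147)),(h,e,.059)),("top",T((622,390)),(-h,e,.059)),
    ("top",T((400,165)),(.101,0,.045)),("top",T((404,383)),(-.101,0,.045)),
    ("scene",S((98,213)),(h,e,.059)),("scene",S((295,124)),(-h,e,.059)),("scene",S((449,241)),(-.101,0,.045)),
    ("top",T((30,158)),bar(.057)),("top",T((22,335)),bar(-.057)),("scene",S((612,217)),bar(.057)),("scene",S((757,138)),bar(-.057))]
    for n,uv,X in obs: r.append(proj(n,g(X))[0]-uv)
    return np.array(r) if full else np.ravel(r)
s=least_squares(f,[.54,0,-.08,.11,-.2,1.68],loss='soft_l1');print(s.x);print(f(s.x,True))
q=s.x;g,bar,_,_=model(q);print('bar mid',g(bar(0)))
im={n:cv2.imread(f"pics/{n}0.png") for n in("scene","top")}
for n in im:
    big=cv2.resize(im[n],None,fx=4,fy=4,interpolation=cv2.INTER_CUBIC)
    def L(A,col):
        a=proj(n,g(np.array(A,float)))*4+1.5
        cv2.polylines(big,[a.round().astype(int)],True,col,1)
    L([(.101,-.2,.045),(-.101,-.2,.045),(-.101,.162,.045),(.101,.162,.045)],(0,255,0))
    L([(.101,0,.045),(-.101,0,.045)],(0,0,255)); L([(.101,0,.11),(.101,.162,.11),(-.101,.162,.11),(-.101,0,.11)],(255,255,0))
    L([bar(.057),bar(-.057)],(0,255,255)); L([(.118,-.2,0),(-.118,-.2,0),(-.118,.2,0),(.118,.2,0)],(255,0,255))
    c=big[480:1320,400:1640] if n=="top" else big[520:1400,1000:2000]
    cv2.imwrite(f"pics/fit_{n}.png",cv2.resize(c,None,fx=.64,fy=.64,interpolation=cv2.INTER_AREA))
E
python3 fit2.py
```

```text
bar (array([0.6234, 0.2255, 0.2761]), [1.5, 1.5])
bar (array([0.4964, 0.2349, 0.2734]), [2.7, 2.7])
[ 0.543  -0.0067 -0.0757  0.1087 -0.197   1.6389]
[[-0.7785 -0.011 ]
 [-0.3737 -4.1382]
 [-0.0023  1.4604]
 [ 0.0985 -0.0771]
 [-1.6786 -2.3207]
 [ 0.607  -1.8832]
 [ 0.6637 -0.7325]
 [ 0.2211  3.6716]
 [-0.8793 -3.6454]
 [ 0.495  -0.7639]
 [-4.9552  1.0544]]
bar mid [0.5609 0.229  0.2744]
```

View pics/fit_top.png

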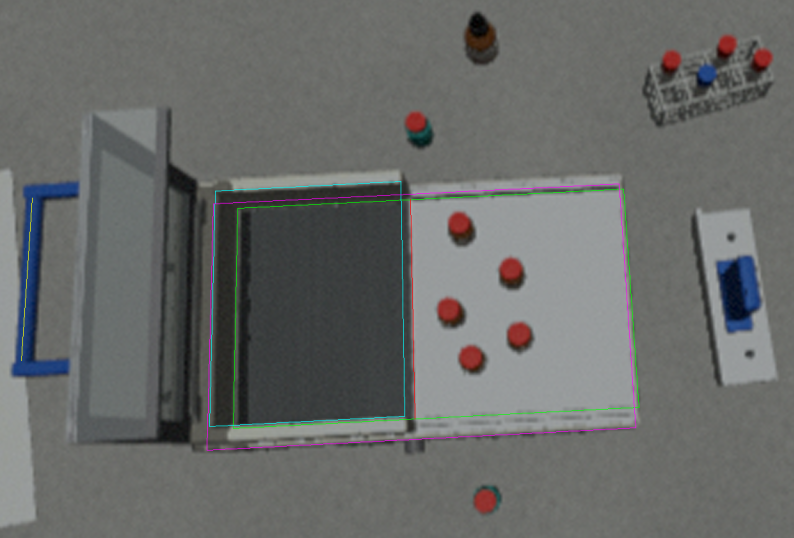

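View pics/fit_scene.png

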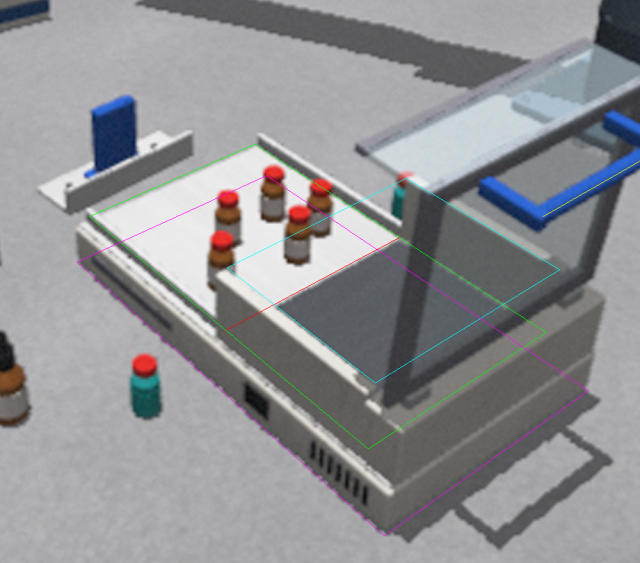

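```bash
cat > go.py <<'E'
import sys
from lib import *
# go.py x y z phi : shift in tool axes from measured pose
s=get_state();t=np.array(s["eef_pos"]);Q=R.from_quat(s["tcp_rot"]);M=Q.as_matrix();phi=np.arctan2(M[1,0],M[0,0])
a=[float(v) for v in sys.argv[1:]]
for i in range(0,len(a),4):
    d=Q.inv().apply(np.array(a[i:i+3])-t); print("shift",np.round(d,4),"turn",round(-(a[i+3]-phi),4))
print("t",round(s["time_s"],2),"tcp",np.round(t,4),"phi",round(phi,4),"tilt",np.round(M[2],4),"F",np.round(s["contact_force"],1),"op",round(s["opening"],3))
E
python3 go.py .5188 -.309 .18 -.0252 .5188 -.309 .054 -.0252
cat > wf.py <<'E'
from lib import *
x,y,w=.543,-.0067,-.0757
Rz=R.from_euler('z',w)
toW=lambda p:Rz.inv().apply(np.array(p)-[x,y,0]); toB=lambda p:Rz.apply(p)+[x,y,0]
E
python3 -c "
from wf import *
for v in((.6045,-.061),(.5585,-.1015),(.529,-.043),(.5008,-.1016),(.485,-.0585)):print(toW((*v,.09)).round(3))"
```

```text
shift [ 0.4031 -0.2004  0.0513] turn 0.328
shift [ 0.4031 -0.2004  0.1773] turn 0.328
t 1.2 tcp [ 0.1938 -0.6204  0.2313] phi 0.3028 tilt [-0.  0. -1.] F [-0.9  0.4 -0.7] op 0.998
[ 0.065 -0.049  0.09 ]
[ 0.023 -0.093  0.09 ]
[-0.011 -0.037  0.09 ]
[-0.035 -0.098  0.09 ]
[-0.054 -0.056  0.09 ]
```

```bash
python3 -m crank '[[[0.085,0.03,-0.015,0,0.03],[0.085,0.07,-0.035,0,0.08],[0.085,0.11,-0.055,0.01,0.13],[0.085,0.15,-0.075,0.02,0.18],[0.085,0.19,-0.095,0.03,0.22],[0.085,0.23,-0.115,0.04,0.26],[0.085,0.27,-0.135,0.05,0.3],[0.085,0.31,-0.155,0.05,0.328],[0.085,0.35,-0.175,0.05,0.328],[0.085,0.38,-0.19,0.05,0.328],[0.085,0.398,-0.198,0.05,0.328],[0.085,0.403,-0.2,0.051,0.328],[0.085,0.403,-0.2,0.051,0.328],[0.085,0.403,-0.2,0.051,0.328]]]' 40; python3 go.py .5188 -.309 .054 -.0252
python3 - <<'E'
from lib import *
for n in P:
    cv2.imwrite(f"pics/{n}1.png",cv2.resize(camera(n)[:,:,::-1][100:330,200:520],None,fx=2.5,fy=2.5))
E
```

```text
time_s: 2.6
eef_pos: [0.5174, -0.311, 0.1802]
tcp_rot: [1.0, -0.014, -0.001, 0.0]
contact_force: [-0.8, -1.3, -0.2]
opening: 0.996
shift [ 0.0014 -0.0021  0.1262] turn -0.0021
t 2.6 tcp [ 0.5174 -0.311   0.1802] phi -0.0273 tilt [-1.1e-03  8.0e-04 -1.0e+00] F [-0.8 -1.3 -0.2] op 0.996
```

View pics/scene1.png

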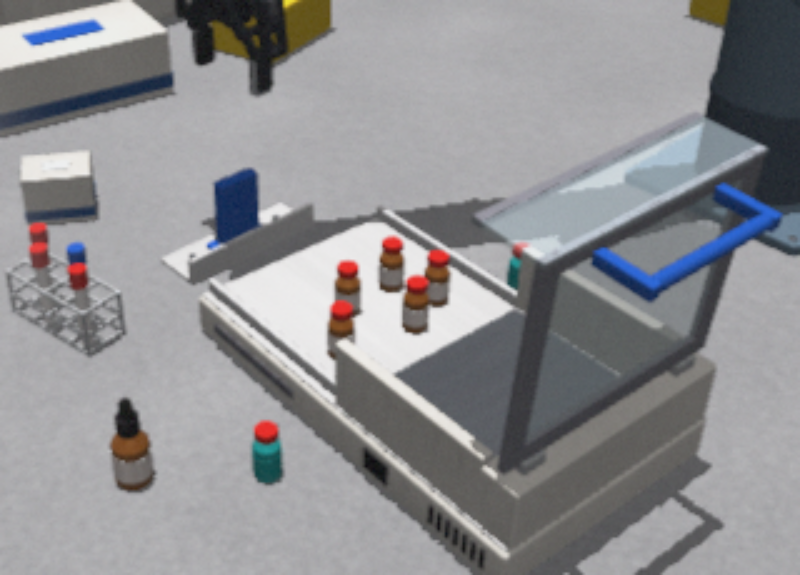

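View pics/top1.png

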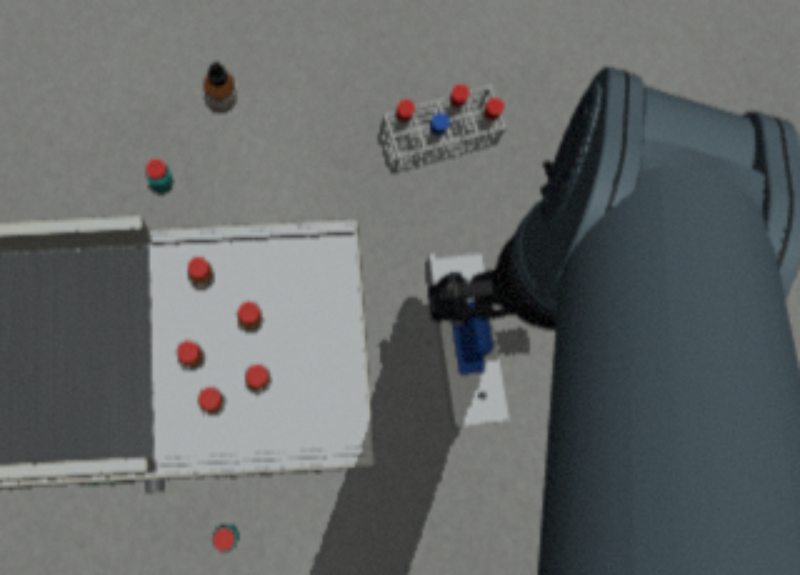

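```bash
python3 -c "
from lib import *
for n in P:
    for X in((.5174,-.311,.180),(.519,-.358,.193),(.519,-.262,.193),(.5188,-.309,.084),(.5188+.025,-.309,.084),(.5188-.025,-.309,.084)): print(n,X,((proj(n,X)[0]-[200,100])*2.5).round())
"
```

```text
scene (0.5174, -0.311, 0.18) [232.  88.]
scene (0.519, -0.358, 0.193) [201.  62.]
scene (0.519, -0.262, 0.193) [262.  93.]
scene (0.5188, -0.309, 0.084) [236. 173.]
scene (0.5438000000000001, -0.309, 0.084) [217. 182.]
scene (0.4938, -0.309, 0.084) [255. 165.]
top (0.5174, -0.311, 0.18) [508. 309.]
top (0.519, -0.358, 0.193) [569. 297.]
top (0.519, -0.262, 0.193) [450. 312.]
top (0.5188, -0.309, 0.084) [483. 326.]
top (0.5438000000000001, -0.309, 0.084) [478. 299.]
top (0.4938, -0.309, 0.084) [487. 354.]
```

```bash
python3 -m crank '[[[0.085,0.001,-0.001,0.03,0],[0.085,0.001,-0.001,0.065,0],[0.085,0.001,-0.001,0.095,0],[0.085,0.001,-0.001,0.115,0],[0.085,0.001,-0.001,0.124,0],[0.085,0.001,-0.001,0.126,0],[0.085,0.001,-0.001,0.126,0],[0.05,0.001,-0.001,0.126,0],[0.03,0.001,-0.001,0.126,0],[0.01,0.001,-0.001,0.126,0],[0.01,0.001,-0.001,0.126,0],[0.01,0.001,-0.001,0.126,0],[0.01,0.001,-0.001,0.126,0],[0.01,0.001,-0.001,0.126,0]]]' 50; python3 go.py .5188 -.309 .2 -.0252
python3 - <<'E'
from lib import *
cv2.imwrite(f"pics/scene2.png",cv2.resize(camera("scene")[:,:,::-1][100:330,200:520],None,fx=2.5,fy=2.5))
E
```

```text
time_s: 4.1
eef_pos: [0.5202, -0.3083, 0.0546]
tcp_rot: [1.0, -0.013, 0.0, 0.0]
contact_force: [-0.5, 1.2, 4.0]
opening: 0.177
shift [-0.0013  0.0007 -0.1454] turn 0.0002
t 4.1 tcp [ 0.5202 -0.3083  0.0546] phi -0.025 tilt [ 4.e-04  1.e-04 -1.e+00] F [-0.5  1.2  4. ] op 0.177
```

View pics/scene2.png

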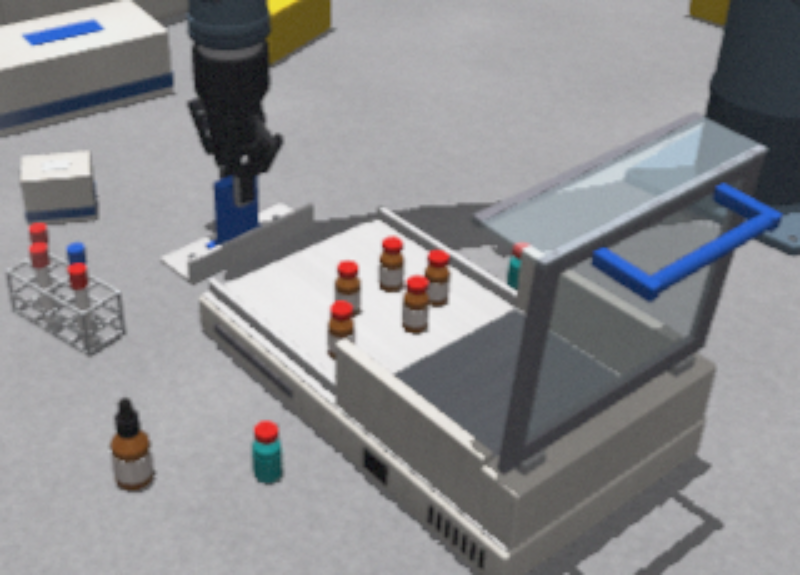

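```bash
python3 -c "
from wf import *
print(toB((.005,-.157,0)),toB((.005,.004,0)))"
python3 -m crank '[[[0.005,0,0,-0.015,0],[0.005,0,0,-0.04,0],[0.005,0,0,-0.07,0],[0.005,0,0,-0.095,0],[0.005,0,0,-0.105,0],[0.005,0,0,-0.105,0]]]'
python3 go.py .5361 -.1636 .16 -.0757 .5361 -.1636 .102 -.0757
```

```text
[ 0.53611213 -0.16362851  0.        ] [ 0.54828819 -0.00308959  0.        ]
time_s: 4.75
eef_pos: [0.5205, -0.3089, 0.1608]
tcp_rot: [1.0, -0.013, 0.001, 0.001]
contact_force: [0.3, -0.1, -1.4]
opening: 0.178
shift [ 0.0119 -0.1456  0.0006] turn 0.0503
shift [ 0.0117 -0.1457  0.0586] turn 0.0503
t 4.75 tcp [ 0.5205 -0.3089  0.1608] phi -0.0254 tilt [ 0.0024  0.0013 -1.    ] F [ 0.3 -0.1 -1.4] op 0.178
```

```bash

python3 -m crank '[[[0.005,0.001,-0.015,0,0.01],[0.005,0.003,-0.04,0,0.02],[0.005,0.006,-0.07,0,0.03],[0.005,0.008,-0.1,0,0.04],[0.005,0.01,-0.125,0,0.05],[0.005,0.012,-0.14,0,0.05],[0.005,0.012,-0.145,0,0.05],[0.005,0.012,-0.145,0,0.05],[0.005,0.012,-0.145,0,0.05]]]'
python3 go.py .5361 -.1636 .102 -.0757
python3 - <<'E'
from lib import *
for n in P: cv2.imwrite(f"pics/{n}3.png",cv2.resize(camera(n)[:,:,::-1][100:330,200:520],None,fx=2.5,fy=2.5))
E
```

```text
time_s: 5.65
eef_pos: [0.5351, -0.1654, 0.159]
tcp_rot: [0.999, -0.038, -0.0, 0.0]
contact_force: [-0.2, 0.0, -2.4]
opening: 0.182
shift [ 0.0009 -0.002   0.057 ] turn -0.0012
t 5.65 tcp [ 0.5351 -0.1654  0.159 ] phi -0.0769 tilt [-5.e-04  1.e-03 -1.e+00] F [-0.2  0.  -2.4] op 0.182
```

View pics/scene3.png

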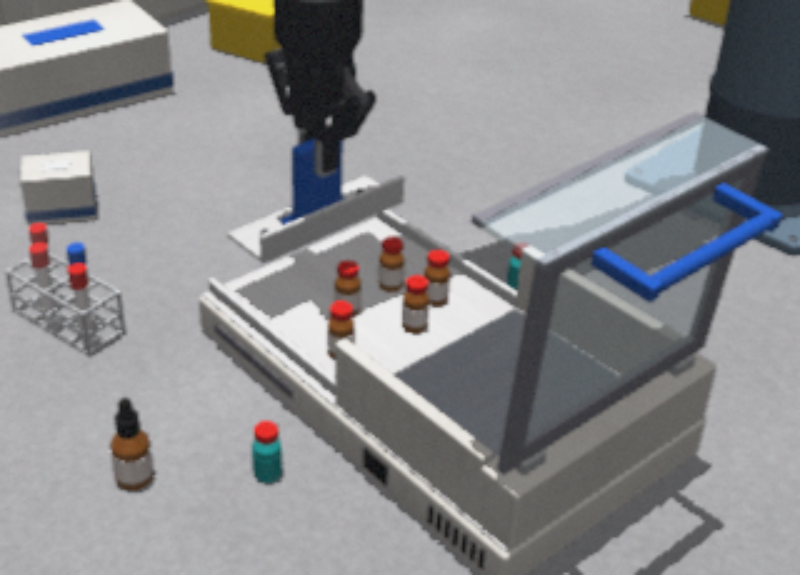

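View pics/top3.png

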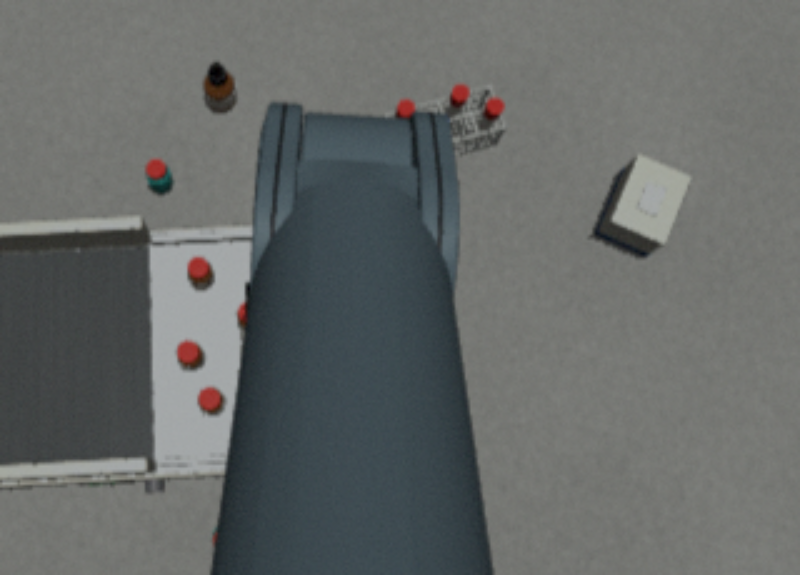

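```bash

python3 -m crank '[[[0.005,0.001,-0.001,0.015,0],[0.005,0.001,-0.001,0.032,0],[0.005,0.001,-0.001,0.045,0],[0.005,0.001,-0.001,0.051,0],[0.005,0.001,-0.001,0.053,0],[0.005,0.001,-0.001,0.054,0],[0.005,0.001,-0.001,0.054,0],[0.005,0.001,-0.001,0.054,0]]]'
python3 go.py .5361 -.1636 .102 -.0757
python3 - <<'E'
from lib import *
for n in ["scene"]: cv2.imwrite(f"pics/{n}4.png",cv2.resize(camera(n)[:,:,::-1][140:270,270:430],None,fx=5,fy=4.5))
E
```

```text
time_s: 6.55
eef_pos: [0.537, -0.1629, 0.1058]
tcp_rot: [0.999, -0.038, 0.001, 0.0]
contact_force: [0.6, 0.5, -0.7]
opening: 0.178
shift [-0.0009  0.0008  0.0038] turn 0.0005
t 6.55 tcp [ 0.537  -0.1629  0.1058] phi -0.0752 tilt [ 1.1e-03  2.0e-04 -1.0e+00] F [ 0.6  0.5 -0.7] op 0.178
```

View pics/scene4.png

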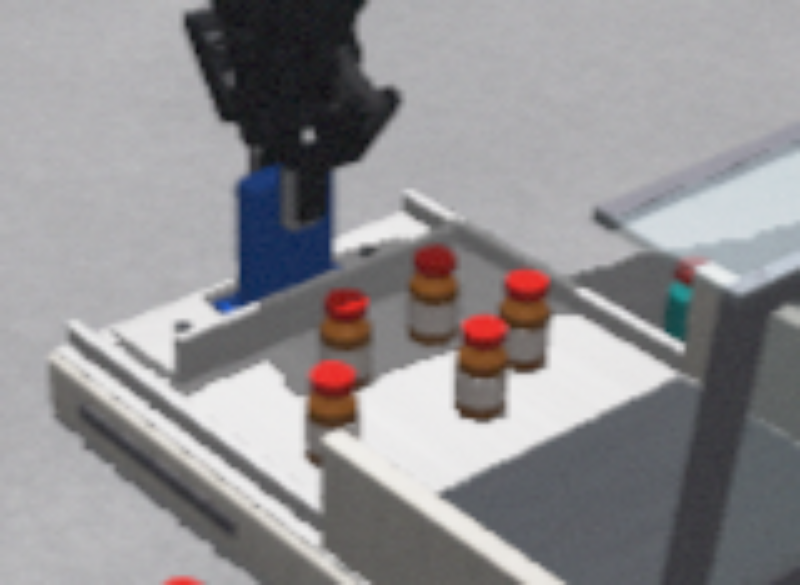

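```bash

python3 -m crank '[[[0.005,0,0,0.002,0],[0.005,0,0,0.004,0],[0.005,0,0,0.004,0],[0.005,0,0,0.004,0]]]'
python3 -c "
from workcell import *
for i in range(4):
    s=get_state();print(s['eef_pos'][2],s['contact_force'][2]);camera('scene')"
```

```text
time_s: 7.0
eef_pos: [0.5365, -0.1628, 0.1012]
tcp_rot: [0.999, -0.038, -0.0, 0.0]
contact_force: [-0.2, 0.0, -2.3]
opening: 0.178
0.10119966230494118 -2.3365120194107343
0.1012482038657958 -2.4914103374868817
0.10130101282454189 -1.3335648689594917
0.10127758020702904 -0.41073512880819907
```

```bash

python3 -m crank '[[[0.005,0,-0.003,0,0],[0.005,0,-0.007,0,0],[0.005,0,-0.012,0,0],[0.005,0,-0.017,0,0],[0.005,0,-0.022,0,0],[0.005,0,-0.027,0,0],[0.005,0,-0.032,0,0],[0.005,0,-0.037,0,0],[0.005,0,-0.042,0,0],[0.005,0,-0.047,0,0],[0.005,0,-0.052,0,0],[0.005,0,-0.057,0,0],[0.005,0,-0.062,0,0],[0.005,0,-0.067,0,0],[0.005,0,-0.072,0,0],[0.005,0,-0.077,0,0],[0.005,0,-0.080,0,0],[0.005,0,-0.082,0,0],[0.005,0,-0.082,0,0]]]'
python3 - <<'E'
from lib import *
from wf import *
print(toW(get_state()["eef_pos"]),get_state()["contact_force"])
for n in ["scene"]: cv2.imwrite(f"pics/{n}5.png",cv2.resize(camera(n)[:,:,::-1][140:290,270:470],None,fx=4,fy=4))
E
```

```text
time_s: 9.1
eef_pos: [0.5427, -0.0806, 0.1012]
tcp_rot: [0.999, -0.037, -0.0, -0.0]
contact_force: [-0.4, 0.1, -1.4]
opening: 0.179
[ 0.00531215 -0.07374601  0.1012398 ] [-0.44940932  0.05696235 -1.36798985]
```

View pics/scene5.png

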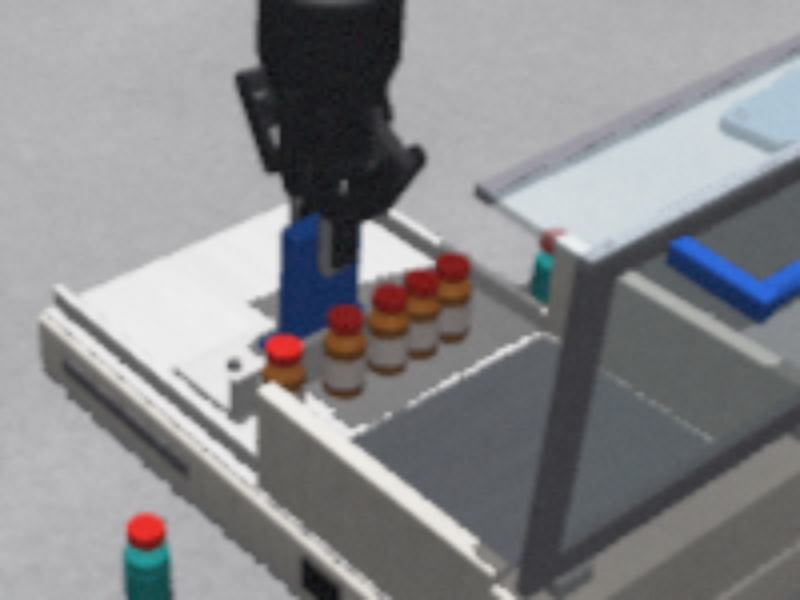

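```bash

python3 -m crank '[[[0.005,0,-0.003,0,0],[0.005,0,-0.007,0,0],[0.005,0,-0.012,0,0],[0.005,0,-0.017,0,0],[0.005,0,-0.022,0,0],[0.005,0,-0.027,0,0],[0.005,0,-0.032,0,0],[0.005,0,-0.037,0,0],[0.005,0,-0.042,0,0],[0.005,0,-0.047,0,0],[0.005,0,-0.052,0,0],[0.005,0,-0.057,0,0],[0.005,0,-0.062,0,0],[0.005,0,-0.067,0,0],[0.005,0,-0.072,0,0],[0.005,0,-0.077,0,0],[0.005,0,-0.080,0,0],[0.005,0,-0.083,0,0],[0.005,0,-0.083,0,0]]]'
python3 - <<'E'
from lib import *
from wf import *
print(toW(get_state()["eef_pos"]),get_state()["contact_force"])
for n in P: cv2.imwrite(f"pics/{n}6.png",cv2.resize(camera(n)[:,:,::-1][140:290,270:470] if n=="scene" else camera(n)[:,:,::-1][120:320,100:370],None,fx=2.9 if n=="top" else 4,fy=2.9 if n=="top" else 4))
E
```

```text
time_s: 11.05
eef_pos: [0.549, 0.0023, 0.1013]
tcp_rot: [0.999, -0.037, 0.0, -0.0]
contact_force: [0.0, -0.5, -2.1]
opening: 0.178
[0.00532659 0.00946863 0.1012707 ] [ 0.0149525  -0.46998899 -2.07080685]
```

View pics/scene6.png

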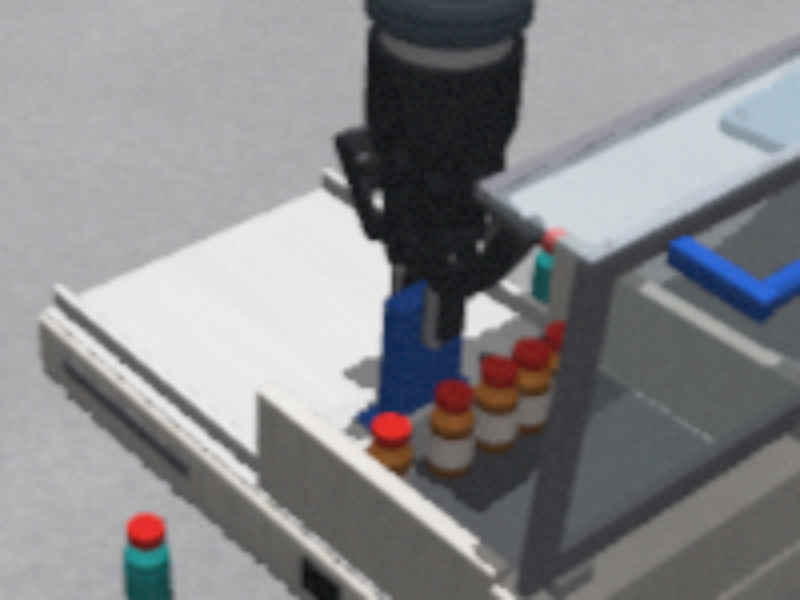

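View pics/top6.png

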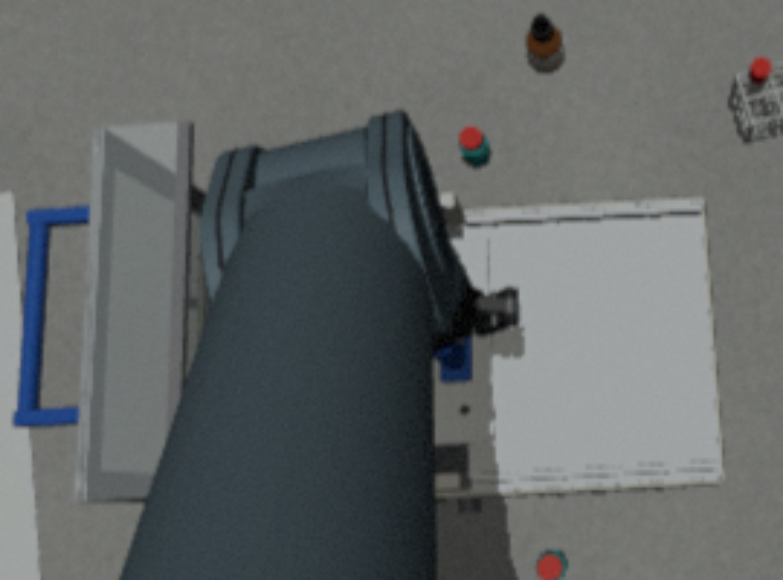

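```bash

python3 -m crank '[[[0.005,0,0.002,0,0],[0.005,0,0.006,0,0],[0.005,0,0.013,0,0],[0.005,0,0.023,-0.001,0],[0.005,0,0.035,-0.002,0],[0.005,0,0.05,-0.002,0],[0.005,0,0.067,-0.002,0],[0.005,0,0.085,-0.002,0],[0.005,0,0.103,-0.002,0],[0.005,0,0.12,-0.002,0],[0.005,0,0.135,-0.002,0],[0.005,0,0.145,-0.006,0],[0.005,0,0.15,-0.016,0],[0.005,0,0.152,-0.032,0],[0.005,0,0.152,-0.05,0],[0.005,0,0.152,-0.062,0],[0.005,0,0.152,-0.066,0],[0.005,0,0.152,-0.066,0]]]'
python3 go.py .5202 -.3083 .166 -.025 .5202 -.3083 .0545 -.025
python3 - <<'E'
from lib import *
for n in P: cv2.imwrite(f"pics/{n}7.png",cv2.resize(camera(n)[:,:,::-1][140:290,270:470] if n=="scene" else camera(n)[:,:,::-1][120:320,100:370],None,fx=2.9 if n=="top" else 4,fy=2.9 if n=="top" else 4))
E
```

```text
time_s: 12.95
eef_pos: [0.538, -0.1496, 0.1679]
tcp_rot: [0.999, -0.037, 0.001, 0.0]
contact_force: [0.4, -0.0, -1.1]
opening: 0.178
shift [-0.0059  0.1596  0.0019] turn -0.0496
shift [-0.0061  0.1596  0.1134] turn -0.0496
t 12.95 tcp [ 0.538  -0.1496  0.1679] phi -0.0746 tilt [ 0.0013  0.     -1.    ] F [ 0.4 -0.  -1.1] op 0.178
```

View pics/scene7.png

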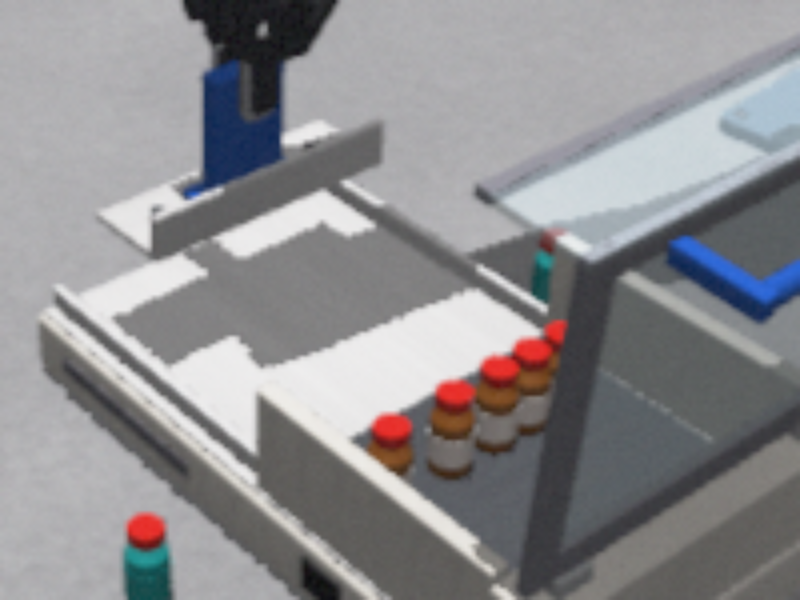

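View pics/top7.png

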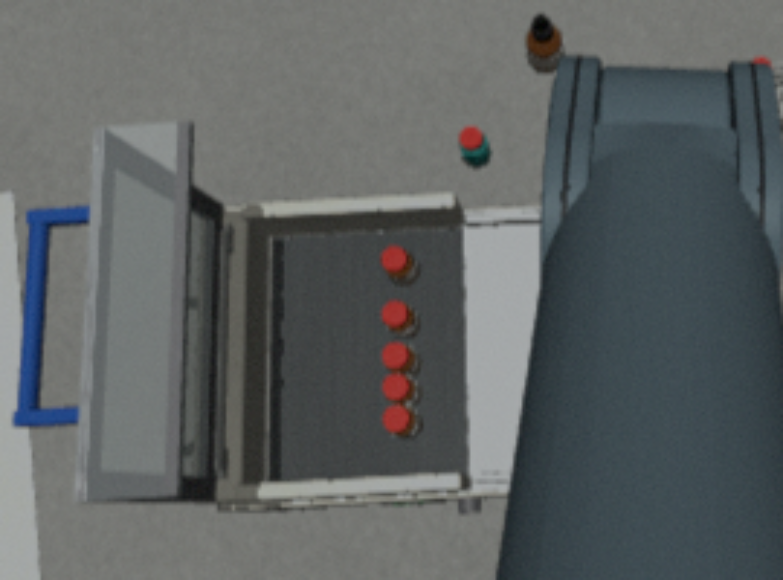

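```bash

python3 -m crank '[[[0.005,0,0.01,0,-0.005],[0.005,-0.001,0.03,0,-0.015],[0.005,-0.003,0.055,0,-0.025],[0.005,-0.004,0.08,0,-0.035],[0.005,-0.005,0.105,0,-0.045],[0.005,-0.006,0.13,0,-0.05],[0.005,-0.006,0.15,0,-0.05],[0.005,-0.006,0.158,0,-0.05],[0.005,-0.006,0.16,0.005,-0.05],[0.005,-0.006,0.16,0.025,-0.05],[0.005,-0.006,0.16,0.05,-0.05],[0.005,-0.006,0.16,0.075,-0.05],[0.005,-0.006,0.16,0.092,-0.05],[0.005,-0.006,0.16,0.102,-0.05],[0.005,-0.006,0.16,0.107,-0.05],[0.005,-0.006,0.16,0.107,-0.05]]]'
python3 go.py .5202 -.3083 .0545 -.025
```

```text
time_s: 14.65
eef_pos: [0.5196, -0.3083, 0.06]
tcp_rot: [1.0, -0.012, -0.0, -0.0]
contact_force: [0.1, 0.9, -0.7]
opening: 0.176
shift [0.0006 0.     0.0055] turn 0.0006
t 14.65 tcp [ 0.5196 -0.3083  0.06  ] phi -0.0244 tilt [-5.e-04 -5.e-04 -1.e+00] F [ 0.1  0.9 -0.7] op 0.176
```

```bash

python3 -m crank '[[[0.005,0,0,0.002,0],[0.005,0,0,0.004,0],[0.005,0,0,0.0055,0],[0.005,0,0,0.006,0],[0.005,0,0,0.006,0]]]'
python3 go.py .5202 -.3083 .0545 -.025
```

```text
time_s: 15.15
eef_pos: [0.5197, -0.309, 0.0546]
tcp_rot: [1.0, -0.013, 0.0, 0.0]
contact_force: [-0.4, -0.4, 0.9]
opening: 0.176
shift [ 0.0005 -0.0007  0.0001] turn -0.0002
t 15.15 tcp [ 0.5197 -0.309   0.0546] phi -0.0252 tilt [ 2.e-04  1.e-04 -1.e+00] F [-0.4 -0.4  0.9] op 0.176
```

```bash

python3 -m crank '[[[0.025,0,0,0.0055,0],[0.035,0,0,0.0055,0],[0.05,0,0,0.0055,0],[0.05,0,0,0.003,0],[0.05,0,0,-0.01,0],[0.05,0,0,-0.03,0],[0.05,0,0,-0.06,0],[0.05,0,0,-0.1,0],[0.05,0,0,-0.14,0],[0.05,0,0,-0.18,0],[0.05,0,0,-0.22,0],[0.05,0,0,-0.25,0],[0.05,0,0,-0.265,0],[0.05,0,0,-0.27,0],[0.05,0,0,-0.27,0]]]'
python3 go.py .545 .10 .34 -.0757  .5609 .231 .34 -.0757
python3 - <<'E'
from lib import *
for n in P: cv2.imwrite(f"pics/{n}8.png",camera(n)[:,:,::-1])
E
```

```text
time_s: 16.65
eef_pos: [0.5196, -0.309, 0.3252]
tcp_rot: [1.0, -0.013, 0.001, 0.0]
contact_force: [-0.3, 0.7, -0.3]
opening: 0.587
shift [ 0.0151 -0.4095 -0.015 ] turn 0.0504
shift [ 0.0276 -0.5409 -0.0151] turn 0.0504
t 16.65 tcp [ 0.5196 -0.309   0.3252] phi -0.0253 tilt [ 1.3e-03  7.0e-04 -1.0e+00] F [-0.3  0.7 -0.3] op 0.587
```

View pics/scene8.png

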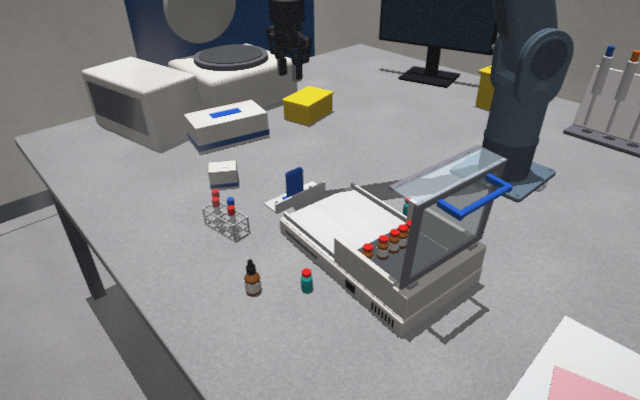

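View pics/top8.png

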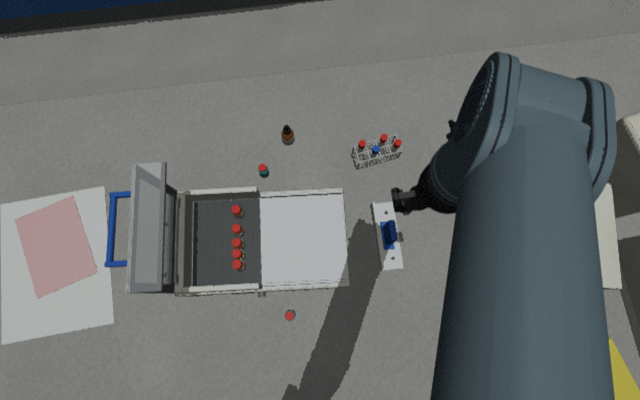

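```bash
python3 - <<'E'
from lib import *
from wf import *
from scipy.optimize import least_squares
B={}
for n in P:
    im=cv2.imread(f"pics/{n}8.png").astype(int);B[n]=(im[...,0]>90)&(im[...,0]>im[...,2]*1.8+20)&(im[...,0]>im[...,1]+35)
r=np.arange(208,254);m=B["top"]
ct=np.array([(np.nonzero(m[i,95:125])[0].mean()+95,i) for i in r]);print(ct[::9])
m=B["scene"]
cs=np.array([(j,np.nonzero(m[170:225,j])[0].max()/2+np.nonzero(m[170:225,j])[0].min()/2+170) for j in range(468,500)]);print(cs[::6])
for j in range(460,512,6): q=np.nonzero(m[170:225,j])[0]+170; print(j,q.min(),q.max())
# unknown: bar line: mid y', z', with yaw fixed; match perpendicular dist
def pred(q,xs): return toB(np.c_[xs,np.full(len(xs),q[0]),np.full(len(xs),q[1])])
xs=np.linspace(-.05,.05,21)
def f(q):
    out=[]
    for n,C in(("top",ct),("scene",cs)):
        p=proj(n,pred(q,xs)); a,b=(p[:,1],p[:,0]) if n=="top" else (p[:,0],p[:,1])
        o=np.argsort(a); A,Bv=(C[:,1],C[:,0]) if n=="top" else (C[:,0],C[:,1])
        out.append(np.polyval(np.polyfit(a,b,1),A)-Bv)
    return np.concatenate(out)
s=least_squares(f,[.22,.27],loss='soft_l1');print(s.x,np.abs(f(s.x)).mean(),toB([0,*s.x]))
y,z=s.x[0]-.178,s.x[1]-.110; print("radius",np.hypot(y,z),"nom",np.hypot(.168,.047),"theta",np.arctan2(.047,-.168)-np.arctan2(z,y))
E
```

```text
[[112.  208. ]
 [111.5 217. ]
 [111.  226. ]
 [110.5 235. ]
 [110.  244. ]
 [109.  253. ]]
[[468.  209.5]
 [474.  205.5]
 [480.  202.5]
 [486.  188. ]
 [492.  186.5]
 [498.  186.5]]
460 210 216
466 207 214
472 204 210
478 200 207
484 197 203
490 173 200
496 176 197
502 180 193
508 183 190
[0.23410744 0.27640405] 1.6837588576916283 [0.56070501 0.22673699 0.27640405]
radius 0.17560852509515273 nom 0.17445056606385662 theta 1.6232133117062715
```

```bash
python3 - <<'E'
from lib import *
from wf import *
from scipy.optimize import least_squares
cs=np.array([[460,213],[466,210.5],[472,207],[478,203.5],[484,200]],float)
ct=np.array([[112,208],[111.5,217],[111,226],[110.5,235],[110,244],[109,253]],float)
xs=np.linspace(-.05,.05,21)
def f(q):
    out=[]
    for n,C in(("top",ct),("scene",cs)):
        p=proj(n,toB(np.c_[xs,np.full(21,q[0]),np.full(21,q[1])])); a,b=(p[:,1],p[:,0]) if n=="top" else (p[:,0],p[:,1])
        A,Bv=(C[:,1],C[:,0]) if n=="top" else (C[:,0],C[:,1])
        out.append(np.polyval(np.polyfit(a,b,1),A)-Bv)
    return np.concatenate(out)
s=least_squares(f,[.22,.27]);print(s.x,f(s.x).round(1),toB([0,*s.x]))
y,z=s.x[0]-.178,s.x[1]-.110; print("radius",np.hypot(y,z),"theta",np.arctan2(.047,-.168)-np.arctan2(z,y))
for th in(1.62,1.64,1.66,1.7):
    c,q=np.cos(th),np.sin(th);print(th,.178+c*-.168+q*.047,.11+q*.168+c*.047)
E
```

```text
[0.23472173 0.27508028] [ 0.2  0.1 -0.  -0.1 -0.2  0.2  0.6 -0.3 -0.2 -0.1 -0. ] [0.56075147 0.22734951 0.27508028]
radius 0.1745532987224835 theta 1.6289711218947112
1.62 0.23320600002469527 0.27548503727308205
1.64 0.23650443929588358 0.27434789497488027
1.66 0.2397794775714023 0.27314501570996463
1.7 0.24625412113291414 0.27054399692412506
```

```bash
python3 -c "
from wf import *
print(toB((0,.2367,.345)))"; python3 go.py .5609 .2293 .345 -.0757
python3 -m crank '[[[0.03,0.001,-0.01,-0.01,0.005],[0.03,0.002,-0.035,-0.02,0.01],[0.03,0.004,-0.07,-0.02,0.015],[0.03,0.006,-0.11,-0.02,0.02],[0.03,0.008,-0.15,-0.02,0.025],[0.03,0.01,-0.19,-0.02,0.03],[0.03,0.012,-0.23,-0.02,0.035],[0.03,0.014,-0.27,-0.02,0.04],[0.03,0.016,-0.31,-0.02,0.045],[0.03,0.018,-0.35,-0.02,0.05],[0.03,0.02,-0.39,-0.02,0.05],[0.03,0.022,-0.43,-0.02,0.05],[0.03,0.024,-0.465,-0.02,0.05],[0.03,0.025,-0.495,-0.02,0.05],[0.03,0.026,-0.52,-0.02,0.05],[0.03,0.027,-0.535,-0.02,0.05],[0.03,0.0275,-0.539,-0.02,0.05],[0.03,0.0275,-0.539,-0.02,0.05],[0.03,0.0275,-0.539,-0.02,0.05]]]' 25
python3 go.py .5609 .2293 .345 -.0757
python3 - <<'E'
from lib import *
im=camera("scene")[:,:,::-1][60:300,340:600];cv2.imwrite(f"pics/scene9.png",cv2.resize(im,None,fx=2.5,fy=2.5))
cv2.imwrite(f"pics/top9.png",camera("top")[:,:,::-1])
E
```

```text
[0.56090108 0.22932212 0.345     ]
shift [ 0.0284 -0.5388 -0.0213] turn 0.0505
t 16.75 tcp [ 0.519  -0.3086  0.3234] phi -0.0252 tilt [-1.6e-03 -8.0e-04 -1.0e+00] F [-0.2 -0.5  0.3] op 0.583
time_s: 18.65
eef_pos: [0.5609, 0.2275, 0.3443]
tcp_rot: [0.999, -0.039, -0.0, 0.001]
contact_force: [0.1, -0.9, -0.2]
opening: 0.351
shift [-0.0002 -0.0018 -0.0007] turn -0.0016
t 18.65 tcp [0.5609 0.2275 0.3443] phi -0.0773 tilt [ 0.      0.0011 -1.    ] F [ 0.1 -0.9 -0.2] op 0.351
```

View pics/scene9.png

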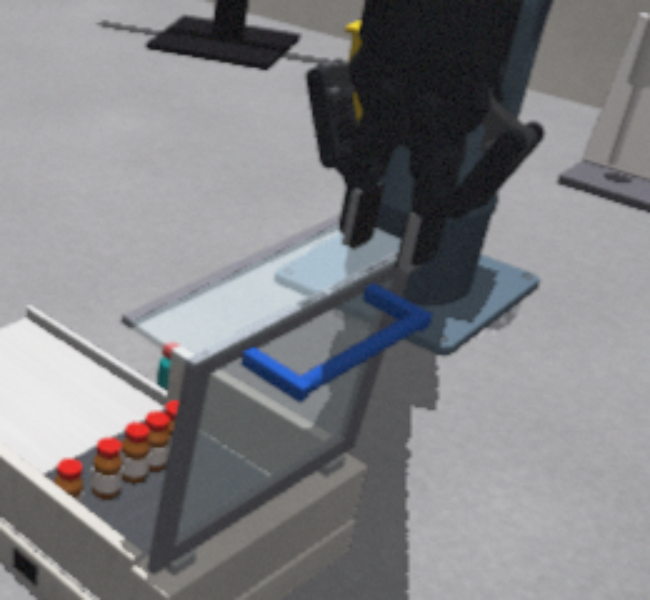

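View pics/top9.png

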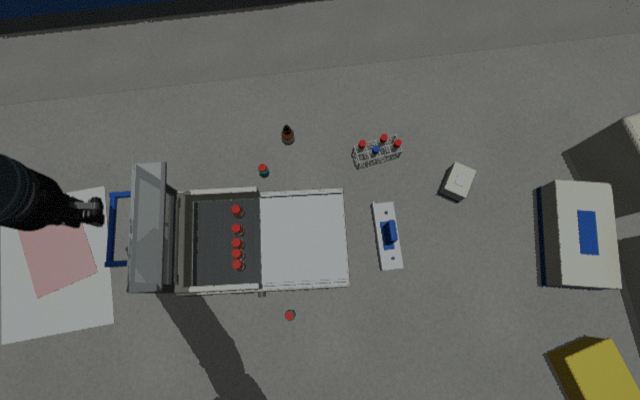

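```bash

python3 -m crank '[[[0.028,0,-0.001,0.015,0],[0.028,0,-0.001,0.032,0],[0.028,0,-0.001,0.042,0],[0.028,0,-0.001,0.05,0],[0.028,0,-0.001,0.054,0],[0.028,0,-0.001,0.054,0]]]' 25
python3 go.py .5609 .2275 .260 -.0757
python3 - <<'E'
from lib import *
im=camera("scene")[:,:,::-1][80:260,380:580];cv2.imwrite(f"pics/scene10.png",cv2.resize(im,None,fx=3.3,fy=3.3))
im=camera("top")[:,:,::-1][140:310,0:220];cv2.imwrite(f"pics/top10.png",cv2.resize(im,None,fx=3.3,fy=3.3))
E
```

```text
time_s: 19.35
eef_pos: [0.5606, 0.23, 0.2901]
tcp_rot: [0.999, -0.038, -0.0, 0.0]
contact_force: [0.6, 0.5, -0.4]
opening: 0.327
shift [0.0005 0.0024 0.0301] turn 0.0003
t 19.35 tcp [0.5606 0.23   0.2901] phi -0.0754 tilt [-4.e-04  3.e-04 -1.e+00] F [ 0.6  0.5 -0.4] op 0.327
```

View pics/scene10.png

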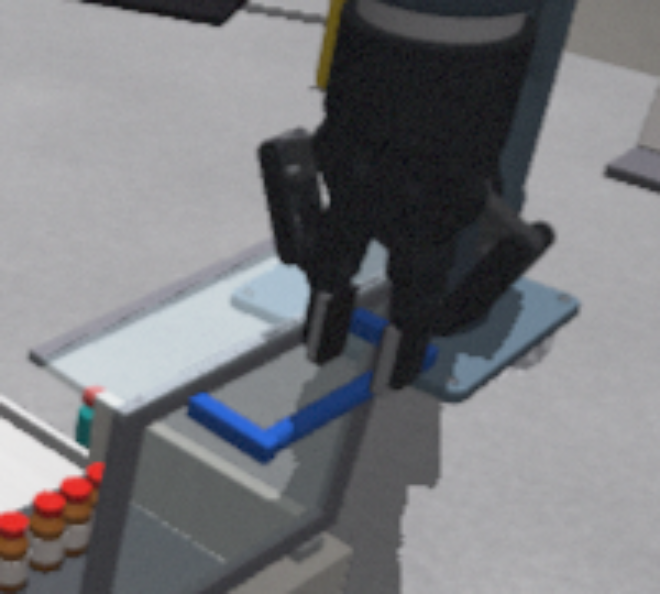

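View pics/top10.png

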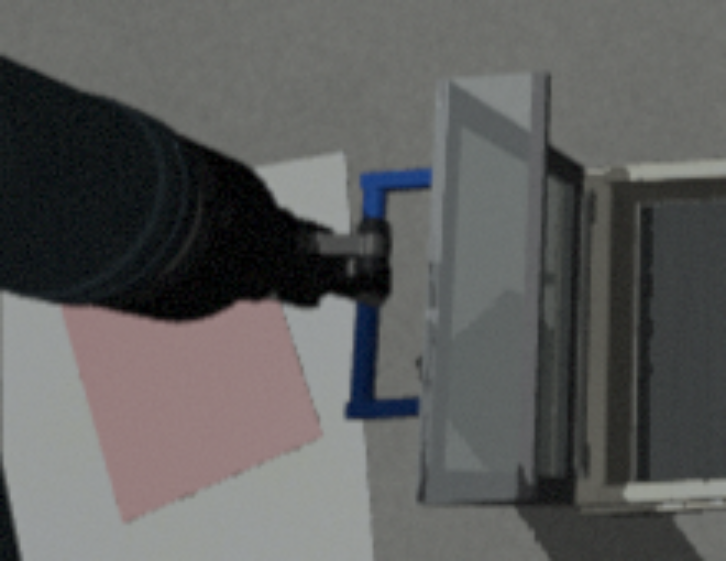

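```bash

python3 -m crank '[[[0.028,0,0.001,0.008,0],[0.028,0,0.001,0.015,0],[0.028,0,0.001,0.02,0],[0.028,0,0.001,0.022,0],[0.028,0,0.001,0.022,0]]]' 25
python3 go.py .5609 .2275 .264 -.0757
python3 - <<'E'
from lib import *
im=camera("scene")[:,:,::-1][80:260,380:580];cv2.imwrite(f"pics/scene11.png",cv2.resize(im,None,fx=3.3,fy=3.3))
E
```

```text
time_s: 19.95
eef_pos: [0.5604, 0.2292, 0.2678]
tcp_rot: [0.999, -0.038, -0.0, 0.0]
contact_force: [0.2, 0.4, 0.3]
opening: 0.332
shift [0.0006 0.0016 0.0038] turn 0.0007
t 19.95 tcp [0.5604 0.2292 0.2678] phi -0.075 tilt [-8.e-04  4.e-04 -1.e+00] F [0.2 0.4 0.3] op 0.332
```

View pics/scene11.png

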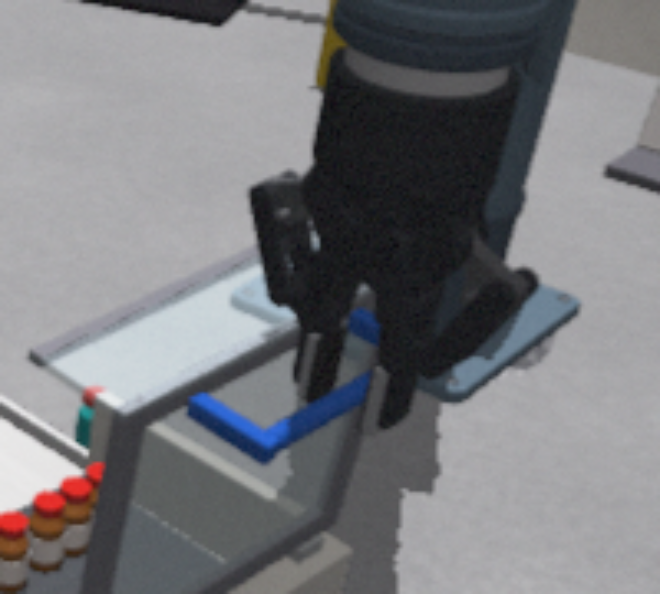

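```bash

python3 -m crank '[[[0.028,0,0.001,0.002,0],[0.028,0,0.001,0.004,0],[0.028,0,0.001,0.004,0],[0.02,0,0.001,0.004,0],[0.013,0,0.001,0.004,0],[0.005,0,0.001,0.004,0],[0.005,0,0.001,0.004,0],[0.005,0,0.001,0.004,0],[0.005,0,0.001,0.004,0]]]' 25
python3 go.py .5609 .2275 .264 -.0757
python3 - <<'E'
from lib import *
im=camera("scene")[:,:,::-1][80:260,380:580];cv2.imwrite(f"pics/scene12.png",cv2.resize(im,None,fx=3.3,fy=3.3))
E
```

```text
time_s: 20.9
eef_pos: [0.5606, 0.2283, 0.2644]
tcp_rot: [0.999, -0.038, 0.0, -0.0]
contact_force: [-0.5, -0.1, 1.1]
opening: 0.131
shift [0.0004 0.0007 0.0004] turn 0.0006
t 20.9 tcp [0.5606 0.2283 0.2644] phi -0.0751 tilt [ 2.e-04 -1.e-04 -1.e+00] F [-0.5 -0.1  1.1] op 0.131
```

View pics/scene12.png

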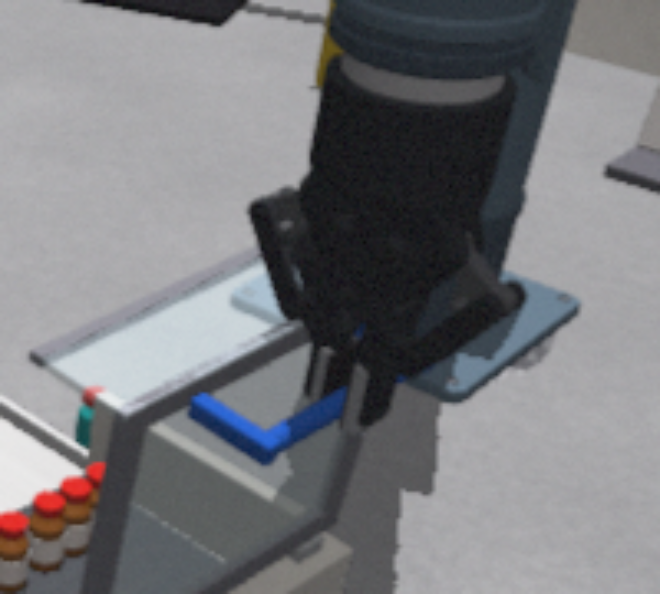

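```bash
cat > arc.py <<'E'
import sys,numpy as np
a,b,n=float(sys.argv[1]),float(sys.argv[2]),int(sys.argv[3])
f=lambda t:np.array([np.cos(t)*-.168+np.sin(t)*.047,np.sin(t)*.168+np.cos(t)*.047])
for t in np.linspace(a,b,n+1)[1:]:
    d=f(t)-f(a);print("[0.005,0,%.4f,%.4f,0]"%(-d[0],-d[1]),end=",")
print()
E
python3 arc.py 1.629 1.3 10
```

```text
[0.005,0,0.0055,-0.0018,0],[0.005,0,0.0110,-0.0034,0],[0.005,0,0.0165,-0.0048,0],[0.005,0,0.0221,-0.0060,0],[0.005,0,0.0278,-0.0071,0],[0.005,0,0.0335,-0.0079,0],[0.005,0,0.0392,-0.0086,0],[0.005,0,0.0449,-0.0091,0],[0.005,0,0.0506,-0.0094,0],[0.005,0,0.0563,-0.0095,0],
```

```bash
python3 -m crank '[[[0.005,0,0.003,-0.001,0],[0.005,0,0.0075,-0.002,0],[0.005,0,0.0125,-0.0035,0],[0.005,0,0.018,-0.005,0],[0.005,0,0.0225,-0.006,0],[0.005,0,0.028,-0.007,0],[0.005,0,0.0335,-0.008,0],[0.005,0,0.039,-0.0085,0],[0.005,0,0.045,-0.009,0],[0.005,0,0.0505,-0.0095,0],[0.005,0,0.0545,-0.0095,0],[0.005,0,0.0563,-0.0095,0]]]'
python3 go.py .5609 .2275 .264 -.0757; python3 arc.py 1.3 .85 16
python3 - <<'E'
from lib import *
im=camera("scene")[:,:,::-1][80:280,360:580];cv2.imwrite(f"pics/scene13.png",cv2.resize(im,None,fx=3,fy=3))
E
```

```text
time_s: 22.15
eef_pos: [0.5564, 0.171, 0.2737]
tcp_rot: [0.999, -0.038, -0.0, 0.0]
contact_force: [0.5, 1.8, 1.1]
opening: 0.13
shift [ 0.0002 -0.0566  0.0096] turn -0.0003
t 22.15 tcp [0.5564 0.171  0.2737] phi -0.076 tilt [-1.e-04  7.e-04 -1.e+00] F [0.5 1.8 1.1] op 0.13
[0.005,0,0.0049,0.0001,0],[0.005,0,0.0098,0.0003,0],[0.005,0,0.0147,0.0006,0],[0.005,0,0.0196,0.0011,0],[0.005,0,0.0245,0.0017,0],[0.005,0,0.0293,0.0024,0],[0.005,0,0.0341,0.0033,0],[0.005,0,0.0389,0.0043,0],[0.005,0,0.0437,0.0055,0],[0.005,0,0.0484,0.0068,0],[0.005,0,0.0531,0.0082,0],[0.005,0,0.0578,0.0097,0],[0.005,0,0.0624,0.0114,0],[0.005,0,0.0670,0.0132,0],[0.005,0,0.0715,0.0152,0],[0.005,0,0.0759,0.0172,0],
```

View pics/scene13.png

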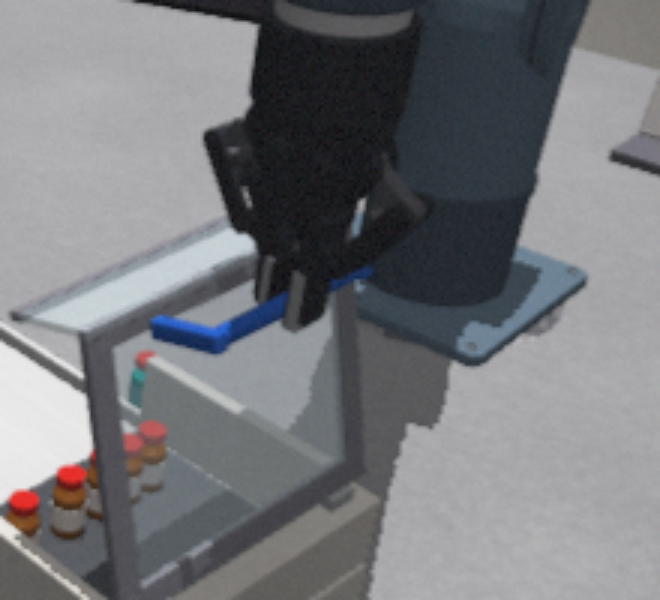

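```bash
python3 -m crank '[[[0.005,0,0.003,0,0],[0.005,0,0.0075,0,0],[0.005,0,0.0125,0.0005,0],[0.005,0,0.018,0.001,0],[0.005,0,0.0235,0.0015,0],[0.005,0,0.029,0.0025,0],[0.005,0,0.034,0.0033,0],[0.005,0,0.039,0.0043,0],[0.005,0,0.0437,0.0055,0],[0.005,0,0.0484,0.0068,0],[0.005,0,0.0531,0.0082,0],[0.005,0,0.0578,0.0097,0],[0.005,0,0.0624,0.0114,0],[0.005,0,0.067,0.0132,0],[0.005,0,0.0715,0.0152,0],[0.005,0,0.0745,0.0165,0],[0.005,0,0.076,0.0172,0]]]'
python3 go.py .5609 .2275 .264 -.0757; python3 arc.py .85 .4 16
python3 - <<'E'
from lib import *
im=camera("scene")[:,:,::-1][80:280,360:580];cv2.imwrite(f"pics/scene14.png",cv2.resize(im,None,fx=3,fy=3))
E
```

```text
time_s: 23.9
eef_pos: [0.5505, 0.0957, 0.2563]
tcp_rot: [0.999, -0.038, -0.0, 0.0]
contact_force: [3.7, -0.6, 0.4]
opening: 0.127
shift [ 0.0004 -0.1322 -0.0078] turn 0.0001
t 23.9 tcp [0.5505 0.0957 0.2563] phi -0.0756 tilt [-4.e-04  4.e-04 -1.e+00] F [ 3.7 -0.6  0.4] op 0.127
[0.005,0,0.0044,0.0022,0],[0.005,0,0.0087,0.0045,0],[0.005,0,0.0130,0.0069,0],[0.005,0,0.0172,0.0095,0],[0.005,0,0.0213,0.0121,0],[0.005,0,0.0253,0.0149,0],[0.005,0,0.0293,0.0178,0],[0.005,0,0.0332,0.0208,0],[0.005,0,0.0370,0.0239,0],[0.005,0,0.0407,0.0272,0],[0.005,0,0.0443,0.0305,0],[0.005,0,0.0478,0.0339,0],[0.005,0,0.0512,0.0374,0],[0.005,0,0.0545,0.0410,0],[0.005,0,0.0578,0.0447,0],[0.005,0,0.0609,0.0485,0],
```

View pics/scene14.png

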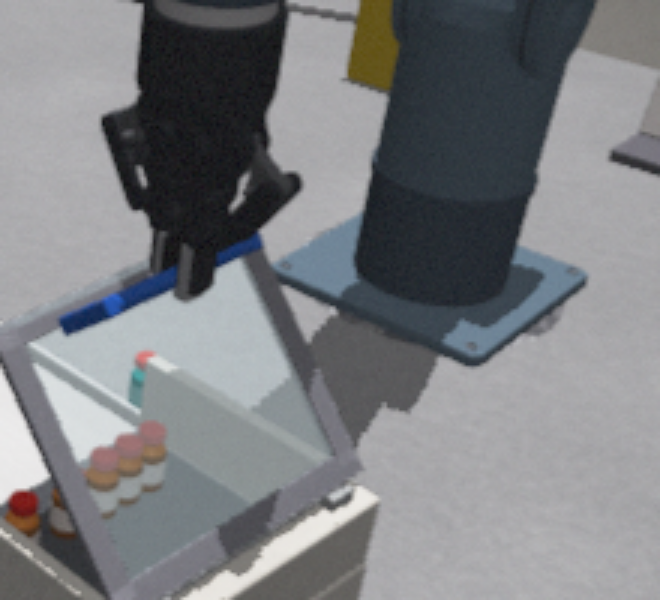

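```bash
python3 -m crank '[[[0.005,0,0.0025,0.001,0],[0.005,0,0.0065,0.0035,0],[0.005,0,0.011,0.0057,0],[0.005,0,0.015,0.0082,0],[0.005,0,0.0193,0.0108,0],[0.005,0,0.0233,0.0135,0],[0.005,0,0.0273,0.0163,0],[0.005,0,0.0313,0.0193,0],[0.005,0,0.0351,0.0223,0],[0.005,0,0.0389,0.0256,0],[0.005,0,0.0425,0.0288,0],[0.005,0,0.046,0.0322,0],[0.005,0,0.0495,0.0357,0],[0.005,0,0.0529,0.0392,0],[0.005,0,0.0562,0.0428,0],[0.005,0,0.0585,0.0455,0],[0.005,0,0.0602,0.0476,0],[0.005,0,0.0609,0.0485,0]]]'
python3 go.py .5609 .2275 .264 -.0757; python3 arc.py .4 0 18
python3 - <<'E'
from lib import *
im=camera("scene")[:,:,::-1][80:280,320:540];cv2.imwrite(f"pics/scene15.png",cv2.resize(im,None,fx=3,fy=3))
E
```

```text
time_s: 25.75
eef_pos: [0.5459, 0.0353, 0.2078]
tcp_rot: [0.999, -0.038, -0.0, 0.0]
contact_force: [0.6, -1.2, -0.2]
opening: 0.129
shift [ 0.0005 -0.1927 -0.0562] turn 0.0004
t 25.75 tcp [0.5459 0.0353 0.2078] phi -0.0753 tilt [-4.e-04  2.e-04 -1.e+00] F [ 0.6 -1.2 -0.2] op 0.129
[0.005,0,0.0024,0.0031,0],[0.005,0,0.0047,0.0062,0],[0.005,0,0.0069,0.0093,0],[0.005,0,0.0091,0.0125,0],[0.005,0,0.0112,0.0158,0],[0.005,0,0.0132,0.0191,0],[0.005,0,0.0152,0.0225,0],[0.005,0,0.0171,0.0258,0],[0.005,0,0.0189,0.0293,0],[0.005,0,0.0206,0.0327,0],[0.005,0,0.0223,0.0363,0],[0.005,0,0.0238,0.0398,0],[0.005,0,0.0253,0.0434,0],[0.005,0,0.0267,0.0470,0],[0.005,0,0.0281,0.0506,0],[0.005,0,0.0293,0.0543,0],[0.005,0,0.0305,0.0580,0],[0.005,0,0.0316,0.0617,0],
```

View pics/scene15.png

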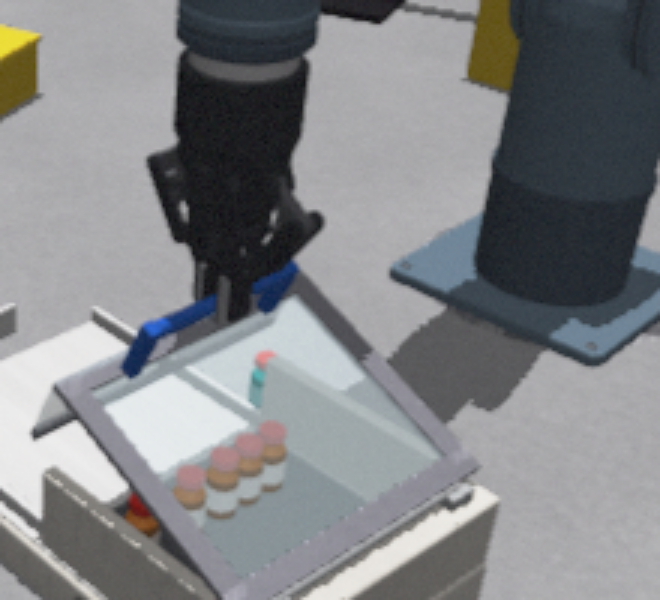

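```bash
python3 -m crank '[[[0.005,0,0.0015,0.0018,0],[0.005,0,0.0036,0.0047,0],[0.005,0,0.0058,0.0078,0],[0.005,0,0.008,0.0109,0],[0.005,0,0.0102,0.0142,0],[0.005,0,0.0122,0.0175,0],[0.005,0,0.0142,0.0208,0],[0.005,0,0.0162,0.0242,0],[0.005,0,0.018,0.0276,0],[0.005,0,0.0198,0.031,0],[0.005,0,0.0215,0.0345,0],[0.005,0,0.023,0.038,0],[0.005,0,0.0246,0.0416,0],[0.005,0,0.026,0.0452,0],[0.005,0,0.0274,0.0488,0],[0.005,0,0.0283,0.0512,0],[0.005,0,0.029,0.0535,0],[0.005,0,0.0297,0.0555,0],[0.005,0,0.0302,0.057,0],[0.005,0,0.0302,0.057,0]]]'
python3 go.py .5609 .2275 .1461 -.0757
python3 - <<'E'
from lib import *
im=camera("scene")[:,:,::-1][120:300,280:500];cv2.imwrite(f"pics/scene16.png",cv2.resize(im,None,fx=3.3,fy=3.3))
E
```

```text
time_s: 27.8
eef_pos: [0.5437, 0.0053, 0.1509]
tcp_rot: [0.999, -0.038, -0.0, 0.0]
contact_force: [0.3, -1.7, -1.3]
opening: 0.125
shift [ 0.0004 -0.2228  0.0047] turn 0.0005
t 27.8 tcp [0.5437 0.0053 0.1509] phi -0.0752 tilt [-1.e-04  1.e-04 -1.e+00] F [ 0.3 -1.7 -1.3] op 0.125
```

View pics/scene16.png

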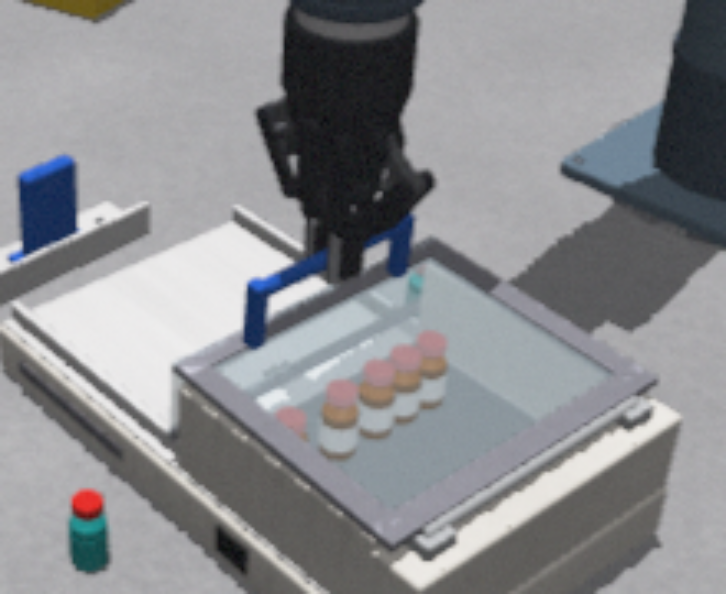

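Nearly shut. I'll lower the last few millimetres slowly until the force shows contact.

```bash
python3 -m crank '[[[0.005,0,0.0003,0.001,0],[0.005,0,0.0006,0.002,0],[0.005,0,0.0009,0.003,0],[0.005,0,0.0012,0.004,0],[0.005,0,0.0013,0.0045,0],[0.005,0,0.0013,0.0045,0],[0.005,0,0.0013,0.0045,0]]]'
python3 -m crank '[[[0.005,0,0.0002,0.0007,0],[0.005,0,0.0003,0.0014,0],[0.005,0,0.0003,0.002,0],[0.005,0,0.0003,0.002,0],[0.005,0,0.0003,0.002,0]]]'
```

```text
time_s: 28.55
eef_pos: [0.5437, 0.004, 0.1465]
tcp_rot: [0.999, -0.038, -0.0, 0.0]
contact_force: [0.6, -3.3, -1.1]
opening: 0.127
time_s: 29.05
eef_pos: [0.5436, 0.0035, 0.1445]
tcp_rot: [0.999, -0.038, -0.0, 0.0]
contact_force: [-0.6, -3.6, -0.7]
opening: 0.128
```

```bash
python3 -m crank '[[[0.005,0,0,0.0007,0],[0.005,0,0,0.0014,0],[0.005,0,0,0.002,0],[0.005,0,0,0.002,0],[0.005,0,0,0.002,0]]]'
python3 - <<'E'
from lib import *
im=camera("scene")[:,:,::-1][160:290,310:480];cv2.imwrite(f"pics/scene17.png",cv2.resize(im,None,fx=4.5,fy=4.5,interpolation=cv2.INTER_CUBIC))
for i in range(3): print(get_state()["contact_force"],get_state()["eef_pos"]);camera("top")
E
```

```text
time_s: 29.55
eef_pos: [0.5436, 0.0032, 0.1431]
tcp_rot: [0.999, -0.038, -0.0, 0.0]
contact_force: [-2.5, -5.9, 6.0]
opening: 0.128
[-2.34225929 -5.51373482  5.59549714] [0.54359259 0.00316561 0.1431587 ]
[-3.09278755 -5.42930723  6.15950458] [0.54361465 0.0031595  0.14316062]
[-2.31346752 -5.17336222  5.14414703] [0.54361333 0.00318016 0.14316056]
```

View pics/scene17.png

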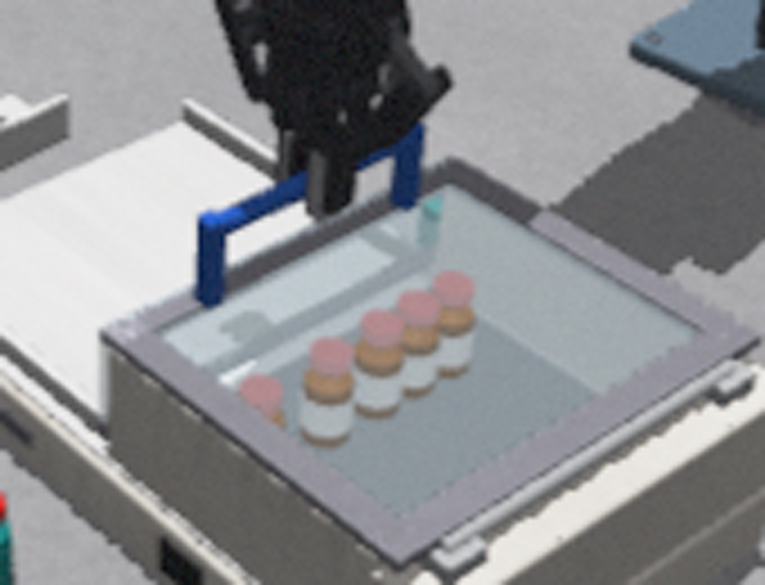

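```bash
python3 -m crank '[[[0.005,0,0,0.0005,0],[0.005,0,0,0.001,0],[0.005,0,0,0.001,0],[0.005,0,0,0.001,0]]]'
python3 -m crank '[[[0.016,0,0,0,0],[0.02,0,0,0,0],[0.026,0,0,0,0],[0.03,0,0,0,0],[0.03,0,0,0,0],[0.03,0,0,0,0]]]'
python3 - <<'E'
from lib import *
im=camera("scene")[:,:,::-1][160:290,310:480];cv2.imwrite(f"pics/scene18.png",cv2.resize(im,None,fx=4.5,fy=4.5,interpolation=cv2.INTER_CUBIC))
E
```

```text
time_s: 30.15
eef_pos: [0.5437, 0.0031, 0.1431]
tcp_rot: [0.999, -0.038, 0.0, 0.001]
contact_force: [-6.0, -5.6, 14.8]
opening: 0.125
time_s: 30.75
eef_pos: [0.5436, 0.004, 0.1415]
tcp_rot: [0.999, -0.038, -0.0, -0.0]
contact_force: [0.4, 0.1, -0.2]
opening: 0.35
```

View pics/scene18.png

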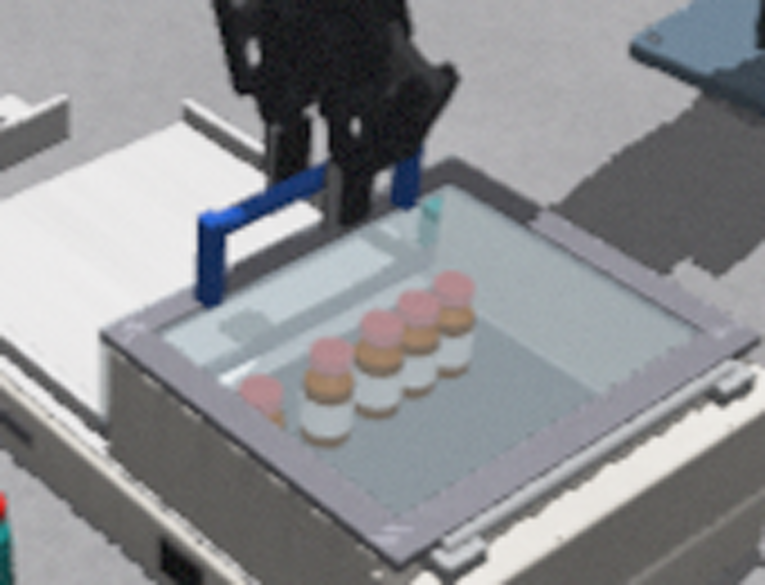

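Stiff contact (15 N), released, and the cover did not move. Now I'll rise straight up, clear of the bar.

```bash
python3 -m crank '[[[0.032,0,0,-0.003,0],[0.032,0,0,-0.01,0],[0.032,0,0,-0.02,0],[0.032,0,0,-0.035,0],[0.032,0,0,-0.06,0],[0.032,0,0,-0.09,0],[0.032,0,0,-0.12,0],[0.032,0,0,-0.14,0],[0.032,0,0,-0.15,0],[0.032,0,0,-0.15,0]]]'
python3 -m crank '[[[0.032,0,0.01,0,0],[0.032,0,0.03,0,0],[0.032,0,0.06,0,0],[0.032,0,0.1,0,0],[0.032,0,0.14,0,0],[0.032,0,0.18,0,0],[0.032,0,0.22,0,0],[0.032,0,0.26,0,0],[0.032,0,0.3,0,0],[0.032,0,0.34,0,0],[0.032,0,0.37,0,0],[0.032,0,0.39,0,0],[0.032,0,0.4,0,0],[0.032,0,0.4,0,0],[0.032,0,0.4,0,0]]]'
python3 - <<'E'
from lib import *
from wf import *
for n in P: cv2.imwrite(f"pics/{n}19.png",camera(n)[:,:,::-1])
im=cv2.imread("pics/top19.png").astype(int);m=((im[...,2]>im[...,1]+45)&(im[...,2]>im[...,0]+45)).astype('uint8')
k,_,st,c=cv2.connectedComponentsWithStats(m)
for i in range(1,k):
    if 15<st[i,4]<200: print(c[i].round(1),toW(onz("top",c[i],.092)).round(3))
B={n:(lambda im:(im[...,0]>90)&(im[...,0]>im[...,2]*1.8+20)&(im[...,0]>im[...,1]+35))(cv2.imread(f"pics/{n}19.png").astype(int)) for n in P}
for n in P:
    p=proj(n,toB([[-.04,.01,.157],[0,.01,.157],[.04,.01,.157]]));print(n,p.round(1))
    for q in p:
        j,i=q.round().astype(int); w=np.nonzero(B[n][i,j-25:j+25])[0]+j-25; v=np.nonzero(B[n][i-12:i+12,j])[0]+i-12; print(" row",i,w.min() if len(w) else None,w.max() if len(w) else None," col",j,v.min() if len(v) else None,v.max() if len(v) else None)
print(get_state()["time_s"])
E
```

```text
time_s: 31.8
eef_pos: [0.5444, 0.0039, 0.2932]
tcp_rot: [0.999, -0.038, 0.002, -0.0]
contact_force: [-0.3, -0.1, -0.0]
opening: 0.373
time_s: 33.3
eef_pos: [0.5142, -0.3932, 0.2913]
tcp_rot: [0.999, -0.037, -0.0, -0.001]
contact_force: [-0.2, -0.1, 0.3]
opening: 0.375
[383.9 136.9] [ 0.222 -0.301  0.092]
[397.6 142.1] [ 0.207 -0.333  0.092]
[361.9 142.9] [ 0.209 -0.248  0.092]
[261.8 167. ] [ 0.162 -0.012  0.092]
[289.1 315.3] [-0.173 -0.063  0.092]
scene [[393.6 192.6]
 [379.7 199.3]
 [365.1 206.2]]
 row 193 388 398  col 394 190 194
 row 199 374 385  col 380 197 201
 row 206 361 370  col 365 204 208
top [[249.  251.3]
 [248.7 232. ]
 [248.5 213. ]]
 row 251 247 251  col 249 239 262
 row 232 247 251  col 249 220 243
 row 213 247 251  col 248 201 224
33.4
```

View pics/scene19.png

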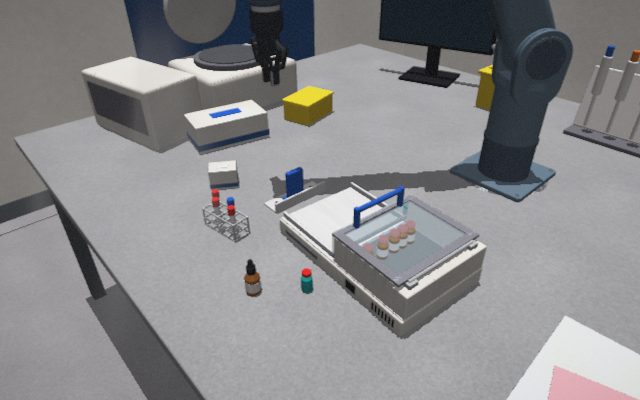

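View pics/top19.png

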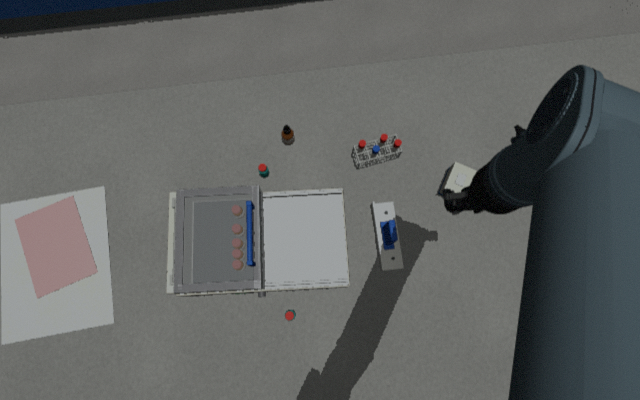

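```bash
python3 -c "
from workcell import *
print(job_done(),get_state()['time_s'])"
```

```text
the job is handed in; nothing more can be done
the job is handed in; nothing more can be done
```

The job is handed in at about 33 s of robot time.

**Vials:** I used the pusher, hovering just above the deck, to slide all five vials into the bay. In both views they still stand in one row, and I put their rear edges about 35 mm past the mouth line from the pusher's final position. Neither the gripper nor the arm touched them.

**Pusher:** It stands on the bench at its original spot.

**Cover:** I lowered it while holding the bar all the way. The touch-down force rose to about 6 N, then to 15 N when I pressed another millimetre to confirm. The cover did not move when I released it. In both views the bar lies within a pixel of where it should be when shut.

**Bystanders and look-alikes:** The dropper bottle, tube rack and turquoise vials look unmoved in the final pictures. The carton is partly hidden behind the gripper in the last top view, but the scene view shows it in place.

**Checks that disagreed:** Touch-down came about 3 mm lower than my model predicted. I put this down to the bar sitting slightly differently in the grip, because the pictures agree with fully shut. My colour check did not pick up the vial caps through the cover glass, so their final standing was judged by eye from the pictures.

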